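# Lock the stage-glass ring of a microscope stand with a pin spanner

## Task

The microscope's stage glass has been put back after cleaning, but its retaining ring is still loose. Swing the stage clip that lies across the glass clear of the ring, then seat both pins of the spanner fully in two opposite holes of the ring and only then, with the spanner, turn the ring clockwise (seen from above) until it stops. Leave both clips clear of the ring and lay the spanner flat on the bench, pins down, set down and not dropped; do not knock over or push aside the glassware and the slide box.

Things in the scene. Friction and masses are not known exactly. Their poses are not given: they have to be found in the camera images.
- stand: White lamp base of a stereo microscope, column and head taken off; heavy, fixed. Dark stage plate on top, 50 mm above the bench. Origin on the bench under the centre of the round glass; +x to its back, +y left. It reaches x -87 to +193, y -86 to +86 mm. Empty column socket at x +147: 54 mm across, 68 mm high. White glass 66 mm across, top 62.5 mm above the bench.
- lock_ring (a joint): Angle of the bare-metal retaining ring round the glass, rad; grows as it turns clockwise seen from above (tightening). It stops dead at 1.5 (fully home) and starts between 0.3 and 0.9. About 0.45 N m turns it; it stays where it is left and neither rises nor sinks.
- ring_face (a point): Centre of the ring on its upper face, 64 mm above the bench, 14 mm above the stage plate. Ring 108 mm outside, 68 mm inside. Four round holes of 10 mm, mouths chamfered to 13 mm, right through its 14 mm thickness, on a circle of 88 mm diameter: one each on this point's +x, +y, -x, -y axes, which turn with the ring; z up.
- ring_hole (a point): Centre of the mouth of one of the four holes (on +x of ring_face), at the ring's upper face; turns with the ring.
- clip_left (a joint): Angle of the left stage clip about its upright pivot screw, rad. 0: points at the glass centre; grows as the tip swings anticlockwise seen from above, to the back; limits -2.2, 2.2. Starts within 0.35 of 0, across ring and glass; its arm is off the ring beyond 0.95 either way. About 1 N at the tip moves it; it stays put. At the back it is out of the way of a spanner handle at the front.
- clip_left_tip (a point): Middle of the turned-up tip of the left clip: a tab 14 mm wide, 15 mm high, 3 mm thick, 66 to 81 mm above the bench, 58.5 mm from the pivot. The arm is a strip 11 mm wide, 2.5 mm thick, 66 to 68 mm above the bench.
- clip_left_pivot (a point): Axis of the left clip's pivot screw at its top, 74 mm above the bench; head 15 mm across. It stands 52 mm behind and 52 mm left of the glass centre. The point's +x points along the arm to the tip.
- clip_right (a joint): Angle of the right stage clip, the mirror image of the left: 0 points at the glass centre, grows as the tip swings clockwise from above, to the back. Starts between 1.5 and 2.1, already clear.
- clip_right_tip (a point): Middle of the turned-up tip of the right clip, which is built like the left one.
- spanner: Loose steel pin spanner, 187 mm long, 0.22 kg, lying pins down. C-shaped head 6 mm thick, 106 mm wide; two pins point down from it at y +44 and -44 mm, 7 mm thick and 9 mm long, tips tapered to 4 mm. Origin midway between the pin tips, at their level. Handle to -x: shank 20 mm wide, then a black grip 24 mm wide, 19 mm high, x -80 to -178, its underside level with the pin tips.
- spanner_mid (a point): Point midway between the pins on the underside of the spanner's head, 9 mm above its origin; it meets ring_face when both pins are fully in their holes (handle at any of four quarter turns; the grip then passes 5 mm above the stage plate). Axes as the spanner's. Once seated, pressing the handle down further only tips the head up over the ring's rim.
- spanner_grip (a point): Middle of the best place to hold the spanner: on its grip, 100 mm from the pins' midpoint, about 23 mm behind the centre of mass; 9.5 mm above the bench when lying, 24 mm wide.
- beaker: Loose empty glass beaker, 72 mm across, 95 mm high, on the bench on the other side of the stand from the spanner. Leave it. Origin under its centre.
- jar: Loose glass jar with a white cap, 60 mm across, 75 mm high, on the bench behind to the right. Leave it. Origin under its centre.
- slide_box: Loose grey slide box, 87 x 122 mm, 34 mm high, on the bench behind to the left. Leave it. Origin under its centre.
Mind the look-alikes: they are no part of the job. Of the things that look like the spanner, the smallest one is meant.

How it is judged:
By the outcome, as a careful person would: the job done as asked, in the order asked, and still so for the second after the job is handed in, with the robot touching nothing.
It also fails if it takes over 72 s, if anything falls off the work surface, if the arm or the gripper's body presses on something with over 40 N, if the wrist force passes 120 N, or if a joint passes its speed limit or range.

## Robot

A 6-joint arm with a two-finger parallel gripper is mounted at the origin on the work surface. World frame = base frame: x ahead of the robot, y to its left, z up, the work surface at z = 0. Lengths are in m, angles in degrees, forces in N, time in s.
With the tool pointing down it reaches from about 0.4 to 0.825 m from the base axis. Payload 7 kg.
Tool frame: the origin (TCP) lies where the fingers leave the gripper's body, on its centre line; the fingertips stand 66 mm ahead of it and the grasp point (between the pads) lies 47 mm ahead of it; z points along the fingers, y is the direction in which the jaws open and shut (so a half turn about z gives the same grasp; the last joint's range is limited). The gripper opens to 88 mm and grips with 3 to 60 N. Pads are 19 mm wide; open, the fingers measure 130 mm over their backs; the gripper's body (78 mm by 193 mm) begins 47 mm behind the grasp point.
Start: joints at [-49.441, 20.546, 0.682, 0, -70.136, -16.507], TCP at [0.275, -0.616, 0.292] pointing down, gripper open.
Joint ranges: [-176.03, 176.03], [-82.01, 121.73], [-58.28, 71.71], [-173.87, 95.51], [-174.79, -0.11], [-173.66, 173.66]. Speed limits (degrees/s): [136.94, 136.94, 172.46, 180, 180, 180].

## Interface

Orientations are given as [roll, pitch, yaw] about the fixed x, y, z axes, in that order (R = Rz(yaw) Ry(pitch) Rx(roll)).
In Python, from plant import get_obs, snapshot, close_job gives the robot as it stands.
- The arm moves only by the tool play_rows, never from a script. Its argument "series" is a list of rows, each a list of 5 numbers: the opening in per cent of the stroke, from 0 (shut) to 100 (fully open), then the shift along the tool's x, y, z in m, then the turn about the tool's z in degrees. In form: [[jaw, dx, dy, dz, spin], ...]. A call has 1 to 10 rows; each row is the pose to reach, as a shift and turn from the pose commanded when the call began, along the tool's axes at that moment; what a row does not reach only later rows make up. A row lasts 1/10 s, in which the tool goes at most 50 mm and 8.59 degrees, less where a joint would pass 70% of its speed; a pose out of reach is approached as far as the arm can. A call with a gripper value outside its range is refused whole. The fingers move at their own pace and stop on an object; the grip force is fixed at half the most. Time passes only in rows, so rows that repeat a pose let the fingers close. It gives the time, the measured TCP pose, the force and the opening at its end, in the units of the state.
- get_obs(): the state, without advancing time (a new reading comes with each control period).
- snapshot(name): name is "side" or "top"; returns a dict with "frame" (384x512x3 uint8, red, green, blue), "z_map" (384x512 float32, m along the optical axis (not along the pixel's ray), 0 where there is no reading), "mtx" (3x3 intrinsics, pixels), "D" ([k1, k2, p1, p2, k3] as OpenCV has them; the pictures are not rectified), "camera_from_world" (4x4, takes a point from world to camera coordinates). Camera axes: x right, y up, looking along -z (the intrinsics and any distortion apply to the point x, -y, -z); pixel columns grow to the right and rows downward; lengths in m; the calibration is good to about 2 mm. A picture is of the moment at which its call begins.
- close_job(): hands the job in, once; it reports no verdict.
The state is a dict: "clock": time; "joint_pos": joint angles; "qvel": joint speeds; "tau": joint torques, N m; "tool_pos": TCP position; "orientation": TCP orientation; "force": force on the tool from outside, world axes, zero at the start; "moment": the same for the moment, N m; "opening": finger opening in m.
Only numpy, scipy, OpenCV 4.12 (cv2) and the standard library are available. Lean on these libraries where they do the work, as an engineer would, in place of code of your own. Each camera call takes 0.05 s, during which the arm holds its last target.

## Working session

There is one attempt and no reset: what is moved stays moved. The work goes in short steps, Python scripts to look and compute and a tool call to move; the robot and the scene stay as the last step left them, time stands still between calls to the robot, and variables do not carry over. Pictures are saved under pics/ and viewed, and the job is handed in when it is done.

Besides the shell and the picture viewer there is one more tool, called after ">>>" as a command line: name --pt "numbers of a row" for each row, then --argument value for the rest. play_rows: Moves the arm, as the interface text tells. Its arguments: {"type":"object","properties":{"series":{"type":"array"}},"required":["series"]}

```bash
ls; mkdir -p pics
cat > h.py <<'E'
import numpy as np, cv2
from plant import get_obs, snapshot
def take(name,tag):
    s=snapshot(name); np.savez(f'{tag}.npz',**{k:np.array(v) for k,v in s.items()})
    cv2.imwrite(f'pics/{tag}.png',cv2.cvtColor(s['frame'],cv2.COLOR_RGB2BGR)); return s
def load(tag): return dict(np.load(f'{tag}.npz'))
def ray(s,uv):
    uv=np.array(uv,float).reshape(-1,1,2)
    n=cv2.undistortPoints(uv,s['mtx'],s['D']).reshape(-1,2)
    d=np.c_[n[:,0],-n[:,1],-np.ones(len(n))]
    T=s['camera_from_world'];R=T[:3,:3];t=T[:3,3]
    return -R.T@t, d@R
def onz(s,uv,z):
    o,d=ray(s,uv); k=(z-o[2])/d[:,2]; return o+d*k[:,None]
def depthpt(s,uv):
    o,d=ray(s,uv); uv=np.array(uv,float).reshape(-1,2).round().astype(int)
    return o+d*s['z_map'][uv[:,1],uv[:,0]][:,None]
def proj(s,P):
    P=np.array(P,float).reshape(-1,3);T=s['camera_from_world'];c=P@T[:3,:3].T+T[:3,3]
    c=c*[1,-1,-1]
    return cv2.projectPoints(c,np.zeros(3),np.zeros(3),s['mtx'],s['D'])[0].reshape(-1,2)
E
python3 - <<'E'
from h import *
for n in('side','top'):
    s=take(n,n+'0'); print(n,s['mtx'],s['D']); o,_=ray(s,[[256,192]]); print(o)
print(get_obs())
E
```

```text
pics
side [[356.26569347   0.         257.06072558]
 [  0.         356.26569347 184.82146249]
 [  0.           0.           1.        ]] [-0.04522773  0.          0.          0.          0.        ]
[0.27415775 0.65194794 0.82904617]
top [[430.68146342   0.         256.07145142]
 [  0.         430.68146342 190.99609317]
 [  0.           0.           1.        ]] [-0.11748394  0.          0.          0.          0.        ]
[ 0.29173876 -0.14270112  1.5768229 ]
{'clock': 0.1, 'joint_pos': array([-4.94413121e+01,  2.05886474e+01,  6.38647906e-01, -1.77578159e-02,
       -7.01374293e+01, -1.65060871e+01]), 'qvel': array([-0.08434121, -0.058856  ,  0.13515426,  0.01257171,  0.19654369,
       -0.0657863 ]), 'tau': array([-1.34716884e-03, -5.84165025e+01,  2.93749791e+01,  7.01562658e+00,
        1.02067858e-02, -7.19893751e-05]), 'tool_pos': array([ 0.27494293, -0.61608393,  0.29129854]), 'orientation': array([ 1.79911431e+02, -8.83599263e-03, -1.55953439e+02]), 'force': array([-0.95852055, -0.13379322,  0.38105476]), 'moment': array([-0.01118348, -0.01316959, -0.0036733 ]), 'opening': 0.0876990970293642}
```

View pics/side0.png

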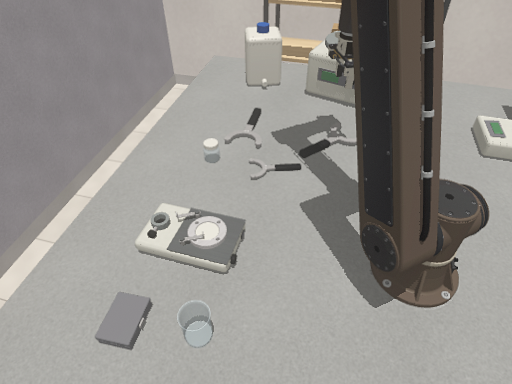

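View pics/top0.png

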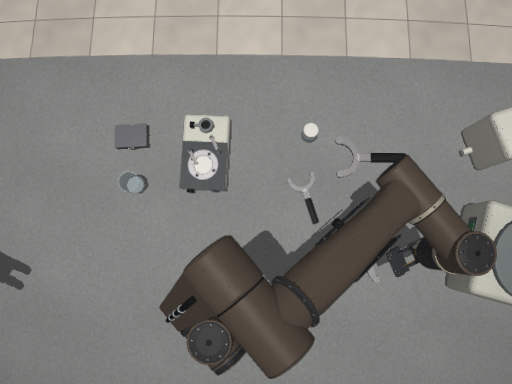

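Run:
```python
from h import *
t=cv2.imread('pics/top0.png');s=cv2.imread('pics/side0.png')
cv2.imwrite('pics/top0a.png',cv2.resize(t[100:230,165:335],None,fx=4.7,fy=4.6,interpolation=cv2.INTER_CUBIC))
cv2.imwrite('pics/side0a.png',cv2.resize(s[100:275,130:310],None,fx=3.3,fy=3.3,interpolation=cv2.INTER_CUBIC))
S=load('top0')
for u in [(205,165),(302,180),(316,222),(292,190),(313,182),(345,157),(205,126),(311,130),(135,184),(131,136)]:
    print(u,depthpt(S,[u])[0].round(3))
```

```text
(205, 165) [0.573 0.051 0.065]
(302, 180) [ 0.532 -0.301  0.007]
(316, 222) [ 0.377 -0.351  0.024]
(292, 190) [ 0.495 -0.265 -0.001]
(313, 182) [ 0.524 -0.341  0.016]
(345, 157) [ 0.623 -0.464 -0.001]
(205, 126) [0.722 0.058 0.048]
(311, 130) [ 0.705 -0.328  0.07 ]
(135, 184) [0.51  0.32  0.001]
(131, 136) [ 0.292 -0.143  1.577]
```

View pics/top0a.png

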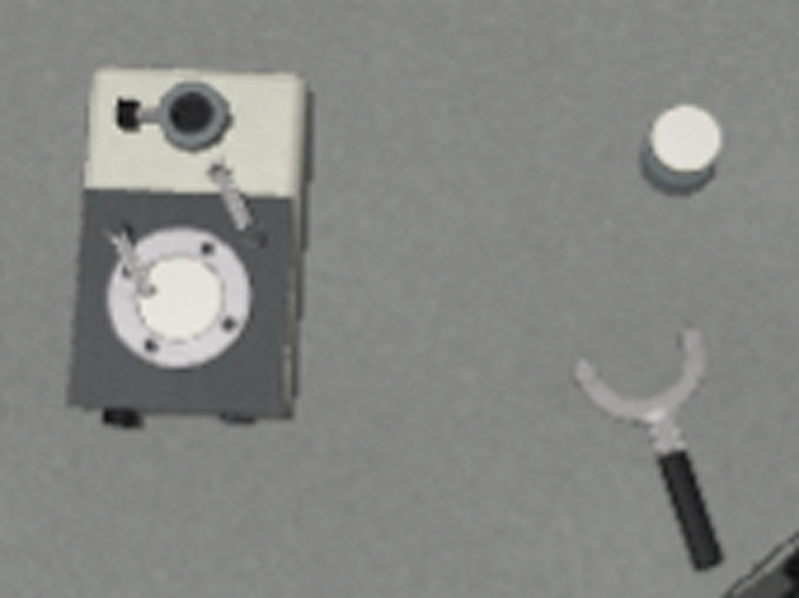

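View pics/side0a.png

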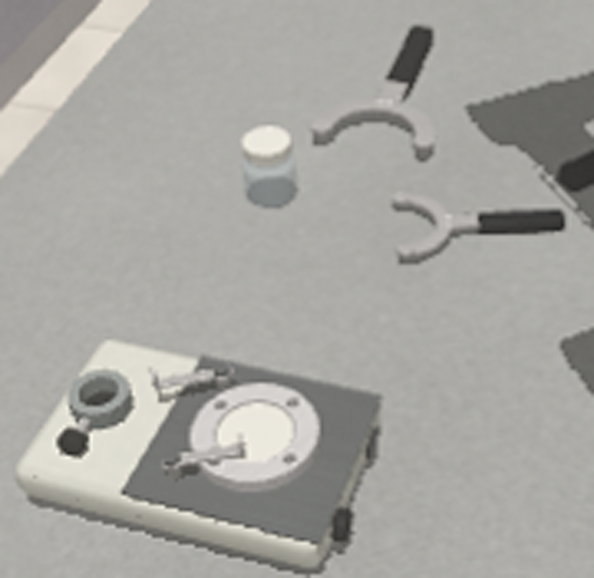

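```bash
cat > ring.py <<'E'
from h import *
from scipy.optimize import least_squares
def holes(s,c0,R=0.044,z=0.064,verbose=True):
    """dark blobs in ring; c0 approx centre"""
    g=cv2.cvtColor(s['frame'],cv2.COLOR_RGB2GRAY).astype(float)
    # resample to metric grid on plane z
    n=280;px=0.0005
    gx,gy=np.meshgrid(np.arange(n),np.arange(n))
    P=np.stack([c0[0]+(n/2-gy)*px,c0[1]+(n/2-gx)*px,np.full(gx.shape,z)],-1)
    uv=proj(s,P).astype(np.float32).reshape(n,n,2)
    return cv2.remap(g.astype(np.float32),uv[...,0],uv[...,1],cv2.INTER_CUBIC)
E
python3 - <<'E'
from ring import *
for t in('top0','side0'):
    s=load(t); I=holes(s,(0.573,0.055)); cv2.imwrite(f'pics/r_{t}.png',cv2.resize(np.clip(I,0,255).astype(np.uint8),None,fx=2,fy=2))
a=np.hstack([cv2.imread(f'pics/r_{t}.png') for t in('top0','side0')]);cv2.imwrite('pics/r0.png',cv2.resize(a,(800,400)))
E
```

```text
(no output)
```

View pics/r0.png

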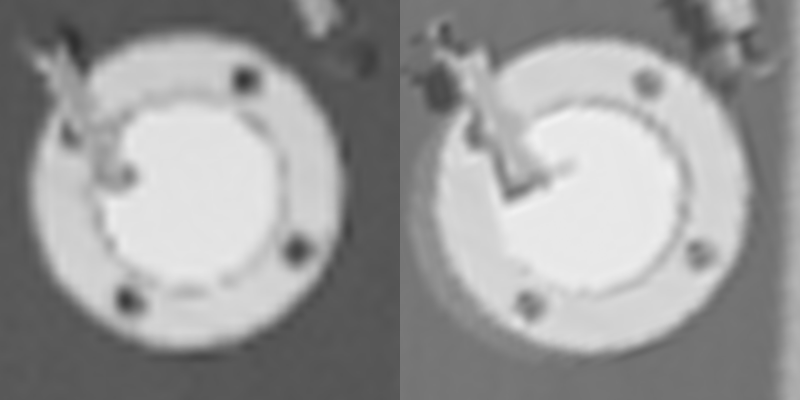

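```bash
cat >> ring.py <<'E'
def measure(s,c0,skip=()):
    I=holes(s,c0); n=280;px=0.0005
    b=cv2.blur(I,(9,9)); bg=cv2.morphologyEx(I,cv2.MORPH_CLOSE,np.ones((45,45)))
    D=np.clip(bg-I-15,0,None)
    yy,xx=np.mgrid[:n,:n]; X=c0[0]+(n/2-yy)*px; Y=c0[1]+(n/2-xx)*px
    # outer rim: threshold & contour circle
    m=((I>140)&(np.hypot(X-c0[0],Y-c0[1])<.066)).astype(np.uint8)
    cs,_=cv2.findContours(m,cv2.RETR_EXTERNAL,cv2.CHAIN_APPROX_NONE);c=max(cs,key=cv2.contourArea)[:,0]
    q=np.c_[c0[0]+(n/2-c[:,1])*px,c0[1]+(n/2-c[:,0])*px]
    r=least_squares(lambda p:np.hypot(q[:,0]-p[0],q[:,1]-p[1])-p[2],[*c0,.054],loss='soft_l1',f_scale=.0007)
    cen=r.x[:2]; out=[]
    for it in range(1):
        rr=np.hypot(X-cen[0],Y-cen[1]);a=np.degrees(np.arctan2(Y-cen[1],X-cen[0]))
        w=D*((rr>.0375)&(rr<.0505))
        k,lab,st,ce=cv2.connectedComponentsWithStats((w>10).astype(np.uint8))
        for i in range(1,k):
            if st[i,4]<80: continue
            ww=w*(lab==i); x=(ww*X).sum()/ww.sum();y=(ww*Y).sum()/ww.sum()
            out.append((x,y,st[i,4],np.hypot(x-cen[0],y-cen[1]),np.degrees(np.arctan2(y-cen[1],x-cen[0]))))
    return r.x,np.array(out)
E
python3 - <<'E'
from ring import *
np.set_printoptions(precision=4,suppress=True)
for t in('top0','side0'):
    s=load(t); r,o=measure(s,(0.573,0.058)); print(t,r);print(o)
E
```

```text
top0 [0.5763 0.06   0.0544]
[[   0.6146    0.0393  567.        0.0435  -28.3785]
 [   0.5951    0.0992  527.        0.0435   64.4542]
 [   0.5554    0.0216  618.        0.0437 -118.5727]
 [   0.5382    0.0801  547.        0.0432  152.1891]]
side0 [0.5747 0.0599 0.0564]
[[   0.6136    0.0386  480.        0.0444  -28.7287]
 [   0.5973    0.0973  725.        0.0437   58.8511]
 [   0.554     0.0206  479.        0.0445 -117.7488]
 [   0.5362    0.0798  497.        0.0433  152.6152]]
```

Run:
```python
from ring import *
import cv2
T=load('top0');S=load('side0')
print(onz(T,[(196.9,163)],.0735),onz(S,[(202.7,235.5)],.0735))
for n,s,(u,v) in(('t',T,(196,160)),('s',S,(198,238))):
    c=s['frame'][v-16:v+16,u-20:u+20,::-1]; cv2.imwrite(f'pics/c{n}.png',cv2.resize(c,None,fx=10,fy=10,interpolation=cv2.INTER_CUBIC))
cv2.imwrite('pics/c0.png',np.hstack([cv2.imread('pics/ct.png'),cv2.imread('pics/cs.png')]))
```

```text
[[0.57841303 0.07890981 0.0735    ]] [[0.57494873 0.08673212 0.0735    ]]
```

View pics/c0.png

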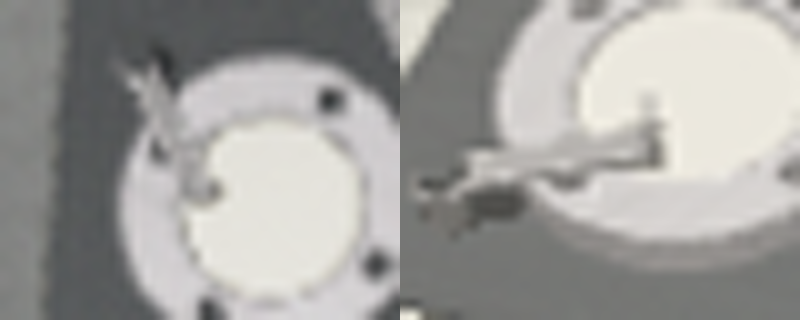

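Run:
```python
from ring import *
T=load('top0');S=load('side0')
print(onz(S,[(203,238),(202.3,231.5)],.068)[0],onz(S,[(202.3,231.5)],.081), onz(T,[(195.9,162.8)],.068), onz(T,[(195.9,162.8)],.081))
piv=np.array([.630,.109,.074])
for d in range(-165,-130,5):
  a=np.radians(d);p=piv+[.0585*np.cos(a),.0585*np.sin(a),0]
  print(d,p[:2].round(4),[proj(s,[[*p[:2],z]]).round(1).tolist() for s in(T,S) for z in(.066,.081)])
print(proj(T,[piv]),proj(S,[piv]))
```

```text
[0.57321097 0.09065677 0.068     ] [[0.5780353  0.07942807 0.081     ]] [[0.58015105 0.08333584 0.068     ]] [[0.5776661  0.08138831 0.081     ]]
-165 [0.5735 0.0939] [[[193.0, 164.7]], [[192.4, 163.9]], [[202.6, 239.3]], [[202.0, 235.8]]]
-160 [0.575 0.089] [[[194.4, 164.3]], [[193.7, 163.5]], [[202.7, 237.9]], [[202.1, 234.3]]]
-155 [0.577  0.0843] [[[195.7, 163.8]], [[195.1, 163.0]], [[202.6, 236.4]], [[202.0, 232.9]]]
-150 [0.5793 0.0798] [[[197.0, 163.1]], [[196.4, 162.3]], [[202.4, 235.0]], [[201.8, 231.5]]]
-145 [0.5821 0.0754] [[[198.2, 162.4]], [[197.6, 161.6]], [[202.0, 233.7]], [[201.4, 230.1]]]
-140 [0.5852 0.0714] [[[199.3, 161.6]], [[198.8, 160.7]], [[201.5, 232.4]], [[200.9, 228.8]]]
-135 [0.5886 0.0676] [[[200.4, 160.6]], [[199.9, 159.8]], [[200.8, 231.1]], [[200.2, 227.6]]]
[[188.99762833 148.71921629]] [[180.71958292 237.60913565]]
```

```bash
cat >> h.py <<'E'
def plan(x,y,z,yaw,frm=None):
    """shift to TCP target from current (measured) or frm=(x,y,z,yaw)"""
    if frm is None:
        o=get_obs(); p=o['tool_pos'];w=o['orientation'][2]; print('now',p.round(4),o['orientation'].round(2),'J',o['joint_pos'].round(1),'t',o['clock'])
    else: p=frm[:3];w=frm[3]
    a=np.radians(w);d=np.array([x,y,z])-p
    sp=-((yaw-w+180)%360-180)
    r=[d[0]*np.cos(a)+d[1]*np.sin(a), d[0]*np.sin(a)-d[1]*np.cos(a), -d[2], sp]
    print([round(float(v),4) for v in r]); return r
E
python3 -c "
from h import *
plan(.578,.0825,.17,-153)"
```

```text
now [ 0.2749 -0.6161  0.2913] [ 1.7991e+02 -1.0000e-02 -1.5595e+02] J [-49.4  20.6   0.6  -0.  -70.1 -16.5] t 0.1
[-0.5614, 0.5145, 0.1213, -2.9534]
```

>>> play_rows --pt "45 -0.561 0.514 0.0 -3" --pt "45 -0.561 0.514 0.0 -3" --pt "45 -0.561 0.514 0.0 -3" --pt "45 -0.561 0.514 0.0 -3" --pt "45 -0.561 0.514 0.0 -3" --pt "45 -0.561 0.514 0.0 -3" --pt "45 -0.561 0.514 0.0 -3" --pt "45 -0.561 0.514 0.0 -3" --pt "45 -0.561 0.514 0.0 -3" --pt "45 -0.561 0.514 0.0 -3"

```text
clock: 1.1
tool_pos: [0.4742, -0.1556, 0.2922]
orientation: [180.0, 0.0, -152.9]
force: [1.0, 0.1, -0.6]
opening: 0.0391
```

```bash
python3 -c "
from h import *
plan(.578,.0825,.17,-153)"
```

```text
now [ 0.4742 -0.1556  0.2922] [ 1.8000e+02  1.0000e-02 -1.5295e+02] J [  4.4   3.8 -21.   -0.  -65.2 -67.4] t 1.1
[-0.2007, 0.1649, 0.1222, 0.0538]
```

>>> play_rows --pt "45 -0.2 0.165 0.07 0" --pt "45 -0.2 0.165 0.07 0" --pt "45 -0.2 0.165 0.07 0" --pt "45 -0.2 0.165 0.07 0" --pt "45 -0.2 0.165 0.07 0" --pt "45 -0.2 0.165 0.11 0" --pt "45 -0.2 0.165 0.11 0" --pt "45 -0.2 0.165 0.11 0"

```text
clock: 1.9
tool_pos: [0.5765, 0.0802, 0.1811]
orientation: [-180.0, -0.2, -152.9]
force: [-0.1, -0.7, 0.4]
opening: 0.0395
```

```bash
python3 -c "
from h import *
plan(.578,.0825,.136,-153)
s=take('side','s1')
c=s['frame'][150:290,120:290,::-1]; cv2.imwrite('pics/s1a.png',cv2.resize(c,None,fx=4.2,fy=4.2,interpolation=cv2.INTER_CUBIC))"
```

```text
now [0.5765 0.0802 0.1811] [-179.99   -0.2  -152.88] J [ 27.2  17.5 -19.6   0.  -53.2 -90.1] t 1.9
[-0.0023, 0.0014, 0.0451, 0.1205]
```

View pics/s1a.png

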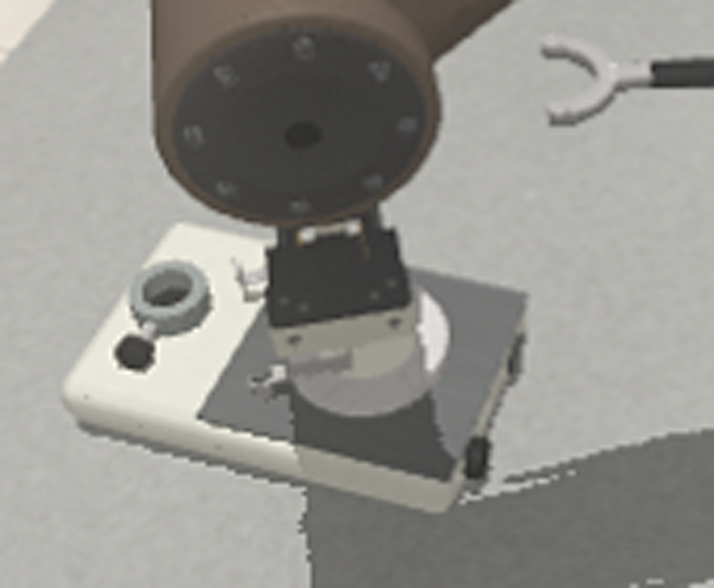

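>>> play_rows --pt "45 -0.002 0.001 0.015 0" --pt "45 -0.002 0.001 0.03 0" --pt "45 -0.002 0.001 0.044 0" --pt "45 -0.002 0.001 0.044 0"

```text
clock: 2.35
tool_pos: [0.5781, 0.0808, 0.1385]
orientation: [180.0, -0.0, -153.0]
force: [-0.1, -0.6, 0.8]
opening: 0.0397
```

```bash
python3 -c "
from h import *
plan(.578,.0825,.137,-153)
s=take('side','s2')
c=s['frame'][180:270,150:270,::-1]; cv2.imwrite('pics/s2a.png',cv2.resize(c,None,fx=6.5,fy=6.5,interpolation=cv2.INTER_CUBIC))"
```

```text
now [0.5781 0.0808 0.1385] [ 1.7999e+02 -1.0000e-02 -1.5303e+02] J [ 27.1  20.3 -22.   -0.  -47.7 -90.2] t 2.35
[-0.0007, 0.0015, 0.0015, -0.0341]
```

View pics/s2a.png

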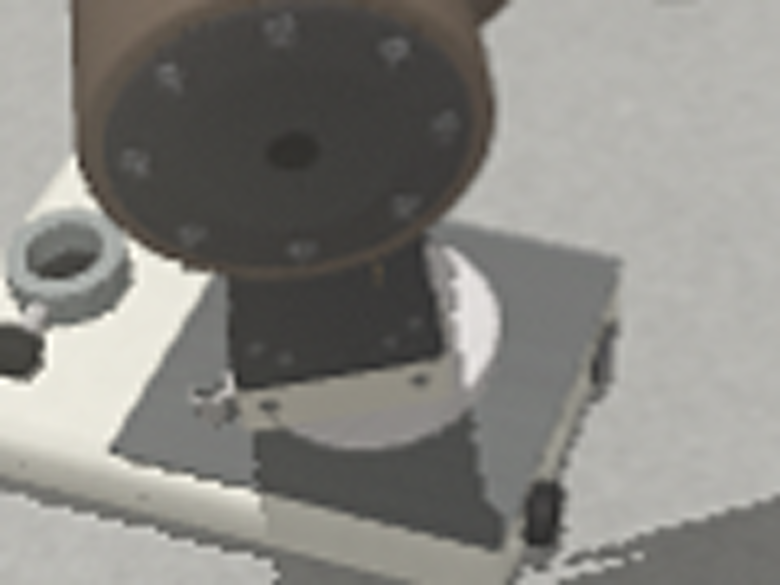

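>>> play_rows --pt "24 -0.0006 -0.0082 0.001 -8" --pt "24 -0.0023 -0.0163 0.001 -16" --pt "24 -0.0051 -0.024 0.001 -24" --pt "24 -0.009 -0.0313 0.001 -32" --pt "24 -0.0138 -0.0379 0.001 -40" --pt "24 -0.0195 -0.0438 0.001 -48" --pt "24 -0.026 -0.0489 0.001 -56" --pt "24 -0.0331 -0.053 0.001 -64" --pt "24 -0.0408 -0.0561 0.001 -72" --pt "24 -0.0488 -0.0581 0.001 -80"

```text
clock: 3.4
tool_pos: [0.649, 0.0519, 0.1394]
orientation: [-179.9, 0.0, -72.7]
force: [-1.1, 0.1, -0.6]
opening: 0.0209
```

```bash
python3 -c "
from h import *
a=np.radians(-66)
plan(.63+.059*np.cos(a),.109+.059*np.sin(a),.137,-66)
s=take('side','s3')
c=s['frame'][180:270,130:270,::-1]; cv2.imwrite('pics/s3a.png',cv2.resize(c,None,fx=5.7,fy=5.7,interpolation=cv2.INTER_CUBIC))"
```

```text
now [0.649  0.0519 0.1394] [-179.88    0.    -72.66] J [ 21.7  25.6 -13.1   0.  -51.2  -4.4] t 3.4
[-0.0015, -0.0057, 0.0024, -6.6626]
```

View pics/s3a.png

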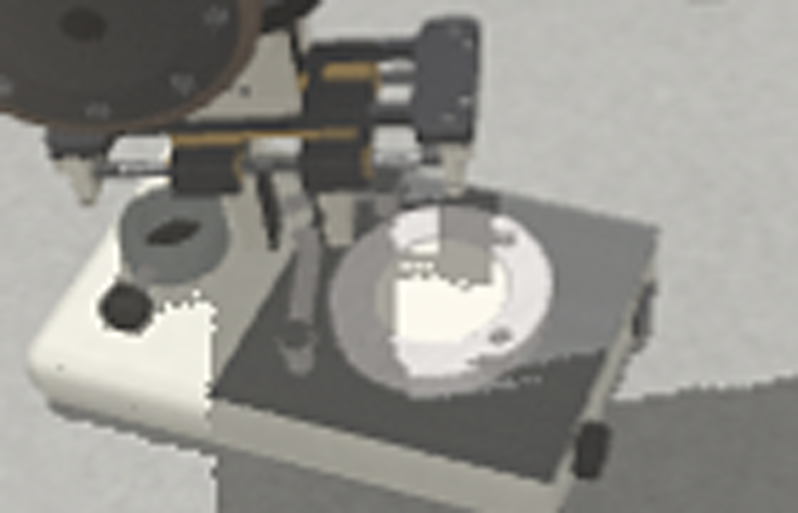

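>>> play_rows --pt "24 -0.0006 -0.0082 0 -8" --pt "24 -0.0018 -0.0143 0 -14" --pt "24 -0.0018 -0.0143 0 -14" --pt "32 -0.0018 -0.0143 -0.001 -14" --pt "32 -0.0018 -0.0143 -0.05 -14" --pt "32 -0.0018 -0.0143 -0.1 -14" --pt "60 -0.0018 -0.0143 -0.12 -14"

```text
clock: 4.15
tool_pos: [0.663, 0.0583, 0.2637]
orientation: [-179.6, -0.2, -59.2]
force: [0.1, 0.5, -0.1]
opening: 0.0318
```

```bash
cat > sp.py <<'E'
from h import *
E
python3 -c "
from h import *
plan(.45,-.33,.25,-162)
T=load('top0');S=load('side0')
for n,s,b,f in(('t',T,(170,235,280,330),8),('s',S,(145,190,240,310),8)):
    c=s['frame'][b[0]:b[1],b[2]:b[3],::-1]; cv2.imwrite(f'pics/sp{n}.png',cv2.resize(c,None,fx=f,fy=f,interpolation=cv2.INTER_CUBIC))
"
```

```text
now [0.663  0.0583 0.2637] [-1.7957e+02 -1.7000e-01 -5.9150e+01] J [ 21.8  20.5  -3.3   0.1 -65.8   9. ] t 4.15
[0.2241, 0.382, 0.0137, 102.8479]
```

View pics/spt.png

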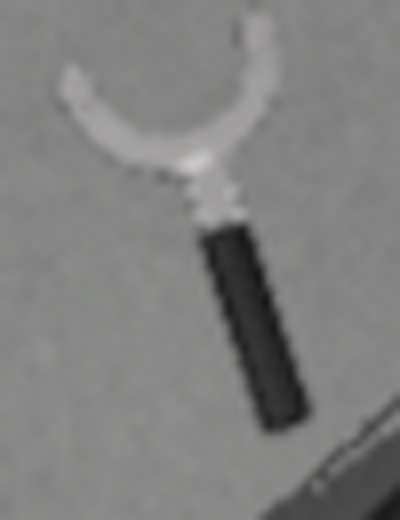

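View pics/sps.png

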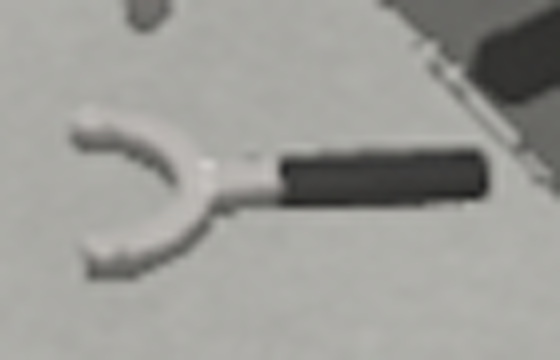

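```bash
cat > sp.py <<'E'
from h import *
def spanner(s,c0,half=0.13,z=.019):
    g=cv2.cvtColor(s['frame'],cv2.COLOR_RGB2GRAY).astype(np.float32)
    n=int(2*half/.0005);yy,xx=np.mgrid[:n,:n];X=c0[0]+(n/2-yy)*.0005;Y=c0[1]+(n/2-xx)*.0005
    uv=proj(s,np.stack([X,Y,np.full(X.shape,z)],-1)).astype(np.float32).reshape(n,n,2)
    return X,Y,cv2.remap(g,uv[...,0],uv[...,1],cv2.INTER_CUBIC)
def grip(s,c0,z,thr=75):
    X,Y,I=spanner(s,c0,.13,z); k,l,st,ce=cv2.connectedComponentsWithStats((I<thr).astype(np.uint8))
    n=I.shape[0]; best=None
    for i in range(1,k):
        if st[i,4]<2000: continue
        ys,xs=np.where(l==i); r=cv2.minAreaRect(np.c_[xs,ys].astype(np.float32))
        P=np.c_[X[l==i],Y[l==i]];m=P.mean(0);w,v=np.linalg.eigh(np.cov((P-m).T))
        print(m.round(4),'size mm',np.array(r[1])*.5,'dir',np.degrees(np.arctan2(v[1,1],v[0,1])).round(2))
E
python3 - <<'E'
from sp import *
for t in('top0','side0'):
    s=load(t)
    for z in (.0095,.019): print(t,z); grip(s,(.43,-.335),z)
    X,Y,I=spanner(s,(.47,-.32),.13,.015); cv2.imwrite(f'pics/spr_{t}.png',cv2.resize(I,(400,400)))
cv2.imwrite('pics/spr.png',np.hstack([cv2.imread(f'pics/spr_{t}.png') for t in('top0','side0')]))
E
```

```text
top0 0.0095
[ 0.4198 -0.3359] size mm [95.50079346 24.19142532] dir -161.48
[ 0.3419 -0.4143] size mm [126.5 152.5] dir 123.33
top0 0.019
[ 0.419  -0.3347] size mm [94.72809601 24.18328094] dir -161.48
[ 0.3422 -0.414 ] size mm [153.49996948 128.49996948] dir 123.43
side0 0.0095
[ 0.4173 -0.3354] size mm [96.22294617 34.877491  ] dir -160.54
[ 0.3628 -0.4402] size mm [86.11637878 49.98270035] dir -142.83
side0 0.019
[ 0.4156 -0.324 ] size mm [95.06060791 34.64665604] dir -160.5
[ 0.357  -0.4345] size mm [103.11399841  49.31491089] dir -137.59[ WARN:0@1.733] global loadsave.cpp:1063 imwrite_ Unsupported depth image for selected encoder is fallbacked to CV_8U.
```

View pics/spr.png

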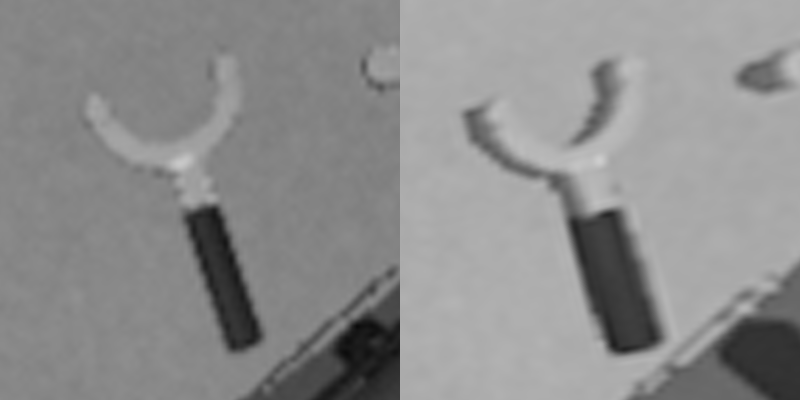

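```bash
python3 -c "
from h import *
plan(.4455,-.326,.2,-161.5)
"
```

```text
now [0.663  0.0583 0.2637] [-1.7957e+02 -1.7000e-01 -5.9150e+01] J [ 21.8  20.5  -3.3   0.1 -65.8   9. ] t 4.15
[0.2184, 0.3838, 0.0637, 102.3479]
```

>>> play_rows --pt "60 0.218 0.384 0 102" --pt "60 0.218 0.384 0 102" --pt "60 0.218 0.384 0 102" --pt "60 0.218 0.384 0 102" --pt "60 0.218 0.384 0 102" --pt "60 0.218 0.384 0 102" --pt "60 0.218 0.384 0 102" --pt "60 0.218 0.384 0.03 102" --pt "60 0.218 0.384 0.06 102" --pt "60 0.218 0.384 0.09 102"

```text
clock: 5.15
tool_pos: [0.4434, -0.3292, 0.1682]
orientation: [-179.8, 0.1, -145.7]
force: [0.8, 0.2, -0.9]
opening: 0.0529
```

>>> play_rows --pt "60 0 0 0 9" --pt "60 0 0 0 17" --pt "60 0 0 0 17" --pt "60 0 0 0 17"

```text
clock: 5.55
tool_pos: [0.445, -0.3265, 0.1678]
orientation: [-180.0, 0.1, -161.8]
force: [0.2, -0.2, -1.0]
opening: 0.0526
```

```bash
python3 -c "
from h import *
plan(.4455,-.326,.068,-161.5)
s=take('top','t4'); s=take('side','s4')
"
```

```text
now [ 0.445  -0.3265  0.1678] [-1.7996e+02  5.0000e-02 -1.6176e+02] J [-15.9  15.6 -24.4   0.  -49.9 -55.8] t 5.55
[-0.0007, 0.0003, 0.0998, -0.2583]
```

View pics/s4.png

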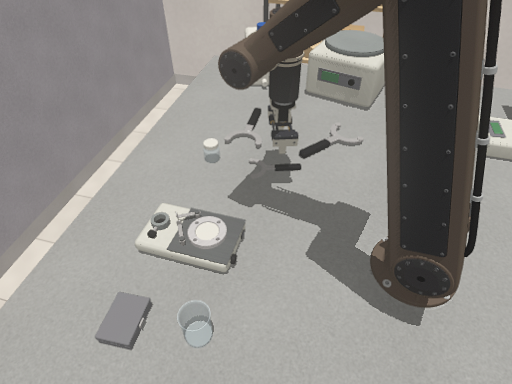

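View pics/t4.png

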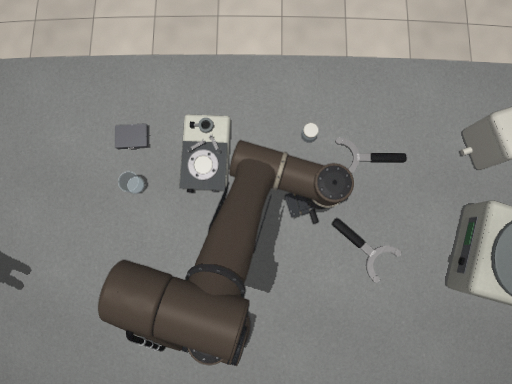

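Run:
```python
from ring import *
np.set_printoptions(precision=4,suppress=True)
for t in('top','side'):
    s=load(t[0]+'4'); r,o=measure(s,(0.5755,0.0595)); print(t,r);print(o); print('mean',o[:,:2].mean(0))
    I=holes(s,(0.5755,0.0595)); cv2.imwrite(f'pics/r_{t}.png',cv2.resize(np.clip(I,0,255).astype(np.uint8),(400,400)))
cv2.imwrite('pics/r4.png',np.hstack([cv2.imread(f'pics/r_{t}.png') for t in('top','side')]))
```

```text
top [0.5763 0.0599 0.0542]
[[   0.6146    0.0393  575.        0.0435  -28.34  ]
 [   0.5962    0.0987  606.        0.0436   62.7542]
 [   0.5555    0.0216  609.        0.0436 -118.468 ]
 [   0.5382    0.0801  550.        0.0431  152.0827]]
mean [0.5761 0.0599]
side [0.5744 0.0595 0.0561]
[[   0.6136    0.0386  476.        0.0444  -28.1045]
 [   0.5957    0.0976  491.        0.0437   60.8916]
 [   0.554     0.0205  488.        0.044  -117.7489]
 [   0.5362    0.0798  504.        0.0433  151.9797]]
mean [0.5749 0.0591]
```

View pics/r4.png

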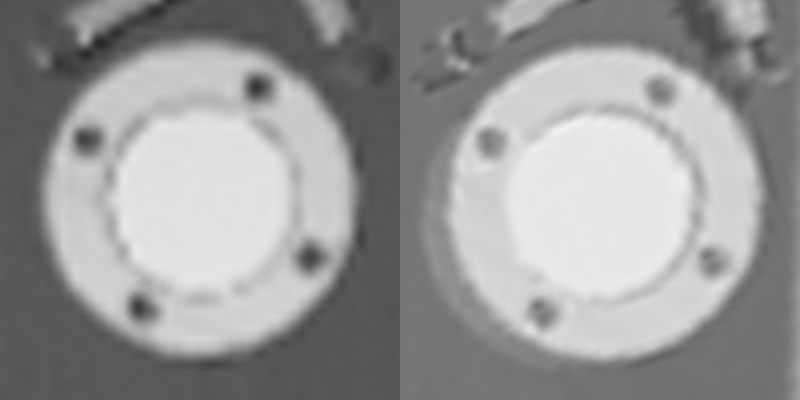

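>>> play_rows --pt "60 -0.0007 0 0.03 0" --pt "60 -0.0007 0 0.06 0" --pt "60 -0.0007 0 0.085 0" --pt "60 -0.0007 0 0.097 0" --pt "60 -0.0007 0 0.097 0"

```text
clock: 6.15
tool_pos: [0.445, -0.3259, 0.0689]
orientation: [179.9, -0.1, -161.8]
force: [-1.1, 0.0, -0.0]
opening: 0.0525
```

>>> play_rows --pt "10 0 0 0 0" --pt "10 0 0 0 0" --pt "10 0 0 0 0" --pt "10 0 0 0 0" --pt "10 0 0 0 0"

```text
clock: 6.65
tool_pos: [0.446, -0.3264, 0.071]
orientation: [-180.0, 0.1, -161.9]
force: [-0.5, 1.4, 6.0]
opening: 0.0233
```

>>> play_rows --pt "10 0 0 -0.02 0" --pt "10 0 0 -0.06 0" --pt "10 0 0 -0.1 0" --pt "10 0 0 -0.1 0" --pt "10 0 0 -0.1 0"

```text
clock: 7.15
tool_pos: [0.4457, -0.3261, 0.1708]
orientation: [-180.0, 0.1, -161.9]
force: [-0.9, 0.1, -4.5]
opening: 0.0232
```

Run:
```python
from sp import *
o=get_obs();print(o['tool_pos'],o['orientation'],o['opening'],o['force'],o['moment'])
for n in('top','side'):
    s=take(n,n[0]+'5'); z=.125
    X,Y,I=spanner(s,(.51,-.30),.13,z); cv2.imwrite(f'pics/a{n}.png',cv2.resize(np.clip(I,0,255).astype(np.uint8),(400,400)))
cv2.imwrite('pics/a5.png',np.hstack([cv2.imread(f'pics/a{t}.png') for t in('top','side')]))
```

```text
[ 0.44566712 -0.32609992  0.17083032] [-1.79962014e+02  1.05382312e-01 -1.61914186e+02] 0.023215949939947546 [-0.94649817  0.14648494 -4.47972209] [ 0.04076876  0.14546121 -0.02538097]
```

View pics/a5.png

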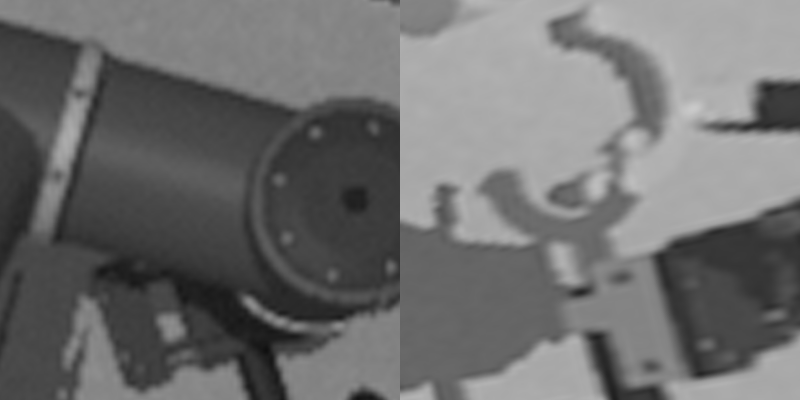

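```bash
python3 -c "
from h import *
plan(.5284,-.0287,.19,-118.1)
"
```

```text
now [ 0.4447 -0.3258  0.1689] [ 1.7991e+02 -8.0000e-02 -1.6192e+02] J [-15.9  15.6 -24.2  -0.  -50.3 -56. ] t 7.25
[-0.1718, 0.2564, -0.0211, -43.819]
```

>>> play_rows --pt "10 -0.02 0.03 -0.01 -5" --pt "10 -0.04 0.06 -0.02 -10" --pt "10 -0.06 0.09 -0.02 -15" --pt "10 -0.08 0.12 -0.02 -20" --pt "10 -0.1 0.15 -0.02 -25" --pt "10 -0.12 0.18 -0.02 -30" --pt "10 -0.14 0.21 -0.02 -35" --pt "10 -0.155 0.235 -0.02 -40" --pt "10 -0.166 0.249 -0.02 -43" --pt "10 -0.172 0.256 -0.02 -43.8"

```text
clock: 8.25
tool_pos: [0.5295, -0.0283, 0.189]
orientation: [179.9, -0.1, -118.0]
force: [0.1, -0.2, -2.2]
opening: 0.0238
```

>>> play_rows --pt "10 0 0 0.01 0" --pt "10 0 0 0.025 0" --pt "10 0 0 0.03 0" --pt "10 0 0 0.03 0"

```text
clock: 8.65
tool_pos: [0.5285, -0.0306, 0.1588]
orientation: [179.9, -0.1, -118.2]
force: [0.0, 0.1, -2.3]
opening: 0.0235
```

Run:
```python
from sp import *
O=[get_obs()]
for n in('top','side'):
    s=take(n,n[0]+'6'); O.append(get_obs())
    c=s['frame'];u=proj(s,[[.56,.03,.07]])[0].astype(int);print(u)
    c=c[u[1]-37:u[1]+38,u[0]-50:u[0]+50,::-1]; cv2.imwrite(f'pics/b{n}.png',cv2.resize(c,None,fx=8,fy=8,interpolation=cv2.INTER_CUBIC))
for o in O: print(o['clock'],o['tool_pos'].round(4),o['orientation'].round(2),o['force'].round(1))
```

```text
[210 168]
[214 222]
8.65 [ 0.5285 -0.0306  0.1588] [ 1.7988e+02 -1.2000e-01 -1.1822e+02] [ 0.   0.1 -2.3]
8.7 [ 0.5291 -0.0304  0.1596] [ 1.7994e+02 -7.0000e-02 -1.1819e+02] [ 0.2  0.1 -2.9]
8.75 [ 0.5295 -0.0302  0.1602] [ 1.7999e+02 -2.0000e-02 -1.1816e+02] [ 0.7 -0.4 -2. ]
```

View pics/btop.png

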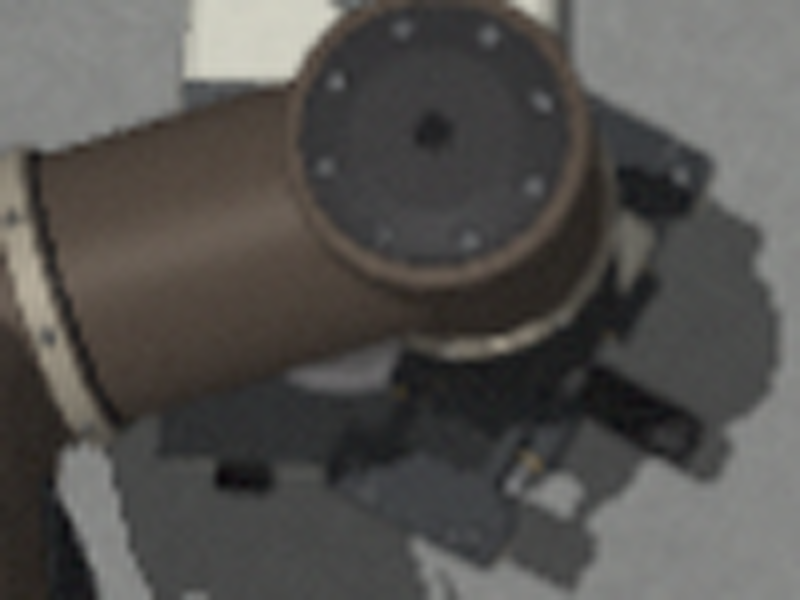

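View pics/bside.png

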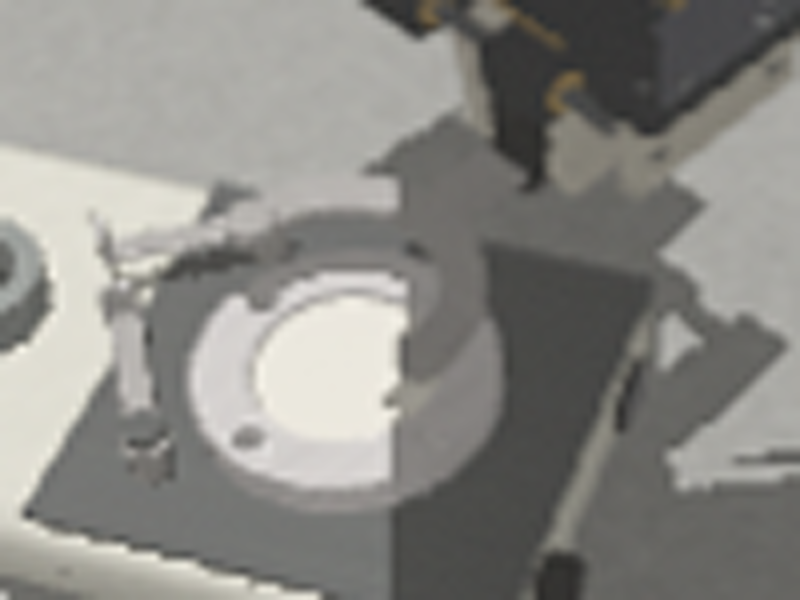

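Run:
```python
from sp import *
s=load('s6'); T=np.array([.529,-.0303]); zo=.1597-.071; a=np.radians(-118.0)
h=np.array([np.cos(a),np.sin(a)]); mid=T-.1*h; n=np.array([-h[1],h[0]])
print(mid)
u=proj(s,[[.56,.03,.07]])[0].astype(int); o=u-[50,37]
c=s['frame'][o[1]:o[1]+75,o[0]:o[0]+100,::-1]
c=cv2.resize(cv2.convertScaleAbs(c,alpha=1.1,beta=10),None,fx=8,fy=8,interpolation=cv2.INTER_CUBIC)
for sgn in(1,-1):
    p=mid+sgn*.044*n
    for z,col in((zo,(0,0,255)),(zo+.009,(0,255,0)),(zo+.015,(255,0,0))):
        q=(proj(s,[[*p,z]])[0]-o+.5)*8; cv2.circle(c,tuple(q.astype(int)),3,col,-1); print(sgn,z,proj(s,[[*p,z]])[0].round(1))
cv2.imwrite('pics/b6.png',c)
```

```text
[0.57594716 0.05799476]
1 0.08870000000000001 [195.1 216.1]
1 0.09770000000000001 [194.7 213.9]
1 0.10370000000000001 [194.5 212.4]
-1 0.08870000000000001 [216.4 232.4]
-1 0.09770000000000001 [216.1 230.2]
-1 0.10370000000000001 [215.9 228.7]
```

View pics/b6.png

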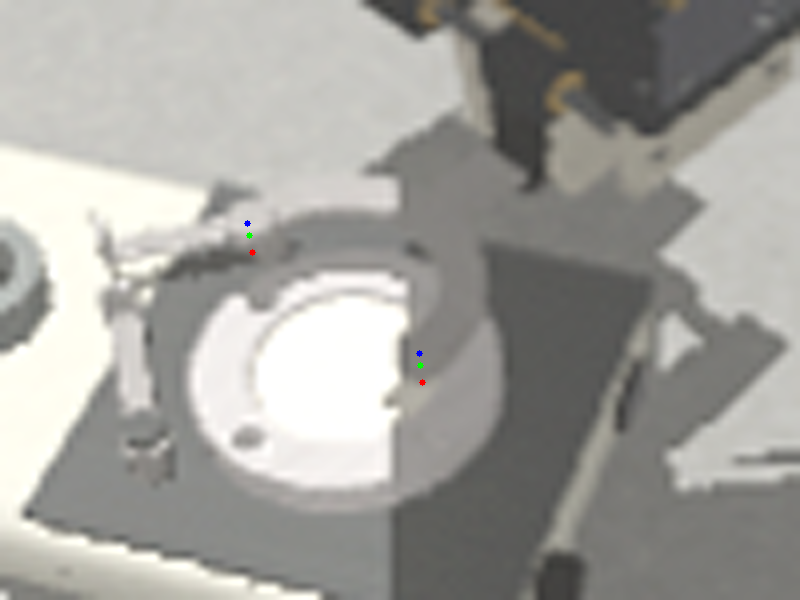

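```bash
cat > cloud.py <<'E'
from sp import *
def cloud(s,zlo,zhi,c,r=.09):
    v,u=np.mgrid[:384,:512]; uv=np.c_[u.ravel(),v.ravel()]
    P=depthpt(s,uv); m=(s['z_map'].ravel()>0)&(P[:,2]>zlo)&(P[:,2]<zhi)&(np.hypot(P[:,0]-c[0],P[:,1]-c[1])<r)
    return P[m],uv[m]
E
python3 - <<'E'
from cloud import *
np.set_printoptions(precision=4,suppress=True)
s=load('s6')
P,uv=cloud(s,.084,.125,(.576,.058),.075)
print(len(P)); 
img=np.zeros((400,400,3),np.uint8)
for p in P:
    q=(int(200-(p[1]-.058)*2000),int(200-(p[0]-.576)*2000)); k=int(np.clip((p[2]-.084)/.03*255,0,255)); cv2.circle(img,q,2,(255-k,80,k),-1)
a=np.radians(-118.);h=np.array([np.cos(a),np.sin(a)]);n=np.array([-h[1],h[0]])
for g in(1,-1):
    p=np.array([.576,.058])+g*.044*n; cv2.circle(img,(int(200-(p[1]-.058)*2000),int(200-(p[0]-.576)*2000)),8,(0,255,0),1)
cv2.imwrite('pics/cl.png',cv2.resize(img,(600,600)))
# check plane on the ring face depth
R,_=cloud(s,.058,.070,(.5755,.0595),.054);print('ring z',np.median(R[:,2]))
# fit plane of the head top: points with z>.098
Q=P[P[:,2]>.098]; A=np.c_[Q[:,:2]-[.576,.058],np.ones(len(Q))]
print(len(Q),np.linalg.lstsq(A,Q[:,2],rcond=None)[0], Q[:,2].min(),Q[:,2].max())
E
```

```text
336
ring z 0.06403944028579761
329 [-0.0006  0.0008  0.104 ] 0.098045300396296 0.10839576165481957
```

View pics/cl.png

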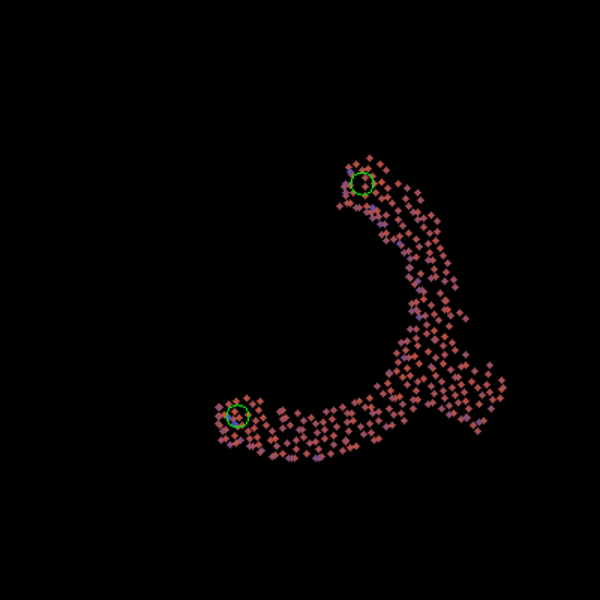

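```bash
cat >> cloud.py <<'E'
from scipy.optimize import least_squares
def fithead(P,c,ang):
    """P head points; annulus fit: mean radius of points =44 (uniform strip)."""
    h=np.radians(ang)
    def bins(c):
        d=P[:,:2]-c; r=np.hypot(*d.T); a=(np.arctan2(d[:,1],d[:,0])-h+np.pi)%(2*np.pi)-np.pi
        return r,a
    def f(p):
        r,a=bins(p[:2]); R=[]
        for b in np.radians(np.arange(-85,86,10)):
            if abs(b)<np.radians(22): continue
            m=(abs(a-b)<np.radians(9))&(r<.06)
            R.append((r[m].mean() if m.sum()>2 else p[2])-p[2])
        return R
    s=least_squares(f,[*c,.044],diff_step=1e-3)
    r,a=bins(s.x[:2]); m=(r<.055)&(r>.033)
    e=np.degrees(a[m]); 
    # shank axis
    q=P[bins(s.x[:2])[0]>.058]; 
    sh=np.degrees(np.arctan2(*(q[:,:2].mean(0)-s.x[:2])[::-1])) if len(q) else None
    return s.x,np.sqrt(np.mean(np.square(s.fun))),ang+(e.max()+e.min())/2,(e.min(),e.max()),sh,len(q)
E
python3 - <<'E'
from cloud import *
s=load('s6'); P,uv=cloud(s,.099,.110,(.576,.058),.078)
for c in((.576,.058),(.574,.061)): print(fithead(P,np.array(c),-118))
E
```

```text
(array([0.57462189, 0.05837   , 0.04486409]), np.float64(0.0002516629320332967), np.float64(-119.06169048991632), (np.float64(-100.08512116979954), np.float64(97.96174018996692)), np.float64(-118.12474753023619), 39)
(array([0.57451979, 0.05809291, 0.04477948]), np.float64(0.0002772091175166455), np.float64(-119.07270991499561), (np.float64(-100.45513435714403), np.float64(98.30971452715279)), np.float64(-118.40636175999957), 37)
```

>>> play_rows --pt "10 -0.0008 0 0.008 0" --pt "10 -0.0008 0 0.016 0" --pt "10 -0.0008 0 0.021 0" --pt "10 -0.0008 0 0.024 0" --pt "10 -0.0008 0 0.026 0" --pt "10 -0.0008 0 0.028 0"

```text
clock: 9.35
tool_pos: [0.53, -0.0287, 0.1321]
orientation: [-180.0, -0.0, -118.1]
force: [-0.7, -0.7, -2.7]
opening: 0.0239
```

Run:
```python
from cloud import *
O=[get_obs()]
for k in range(1):
    s=take('side','s7'); O.append(get_obs())
for o in O: print(o['clock'],o['tool_pos'].round(4),o['orientation'].round(2),o['force'].round(1),o['moment'].round(2))
P,uv=cloud(s,.070,.085,(.576,.058),.078); P=P[P[:,2]>.0715]
print(len(P),np.median(P[:,2])); A=np.c_[P[:,:2]-[.576,.058],np.ones(len(P))]; print(np.linalg.lstsq(A,P[:,2],rcond=None)[0])
print(fithead(P,np.array((.576,.058)),-118))
```

```text
9.35 [ 0.53   -0.0287  0.1321] [-180.     -0.   -118.08] [-0.7 -0.7 -2.7] [-0.01  0.16  0.  ]
9.4 [ 0.5299 -0.0287  0.1318] [ 1.7999e+02 -1.0000e-02 -1.1808e+02] [-0.8  0.8 -2.1] [0.08 0.17 0.06]
369 0.07679891988830367
[-0.01016603 -0.00539818  0.07640933]
(array([0.5750339 , 0.05986193, 0.04449613]), np.float64(0.00046734169505712614), np.float64(-117.94295120660654), (np.float64(-99.51648443176484), np.float64(99.63058201855176)), np.float64(-70.12058472360155), 81)
```

>>> play_rows --pt "10 0 0 0.002 0" --pt "10 0 0 0.0035 0" --pt "10 0 0 0.005 0" --pt "10 0 0 0.006 0" --pt "10 0 0 0.0065 0" --pt "10 0 0 0.0065 0"

```text
clock: 10.0
tool_pos: [0.5298, -0.0288, 0.1258]
orientation: [180.0, -0.0, -118.1]
force: [-2.9, 0.0, 1.3]
opening: 0.0235
```

Run:
```python
from cloud import *
O=[get_obs()]
for k in range(1):
    s=take('side','s8'); O.append(get_obs())
for o in O: print(o['clock'],o['tool_pos'].round(4),o['orientation'].round(2),o['force'].round(1),o['moment'].round(2))
P,uv=cloud(s,.067,.085,(.576,.058),.056); 
d=P[:,:2]-[.5755,.0595]; r=np.hypot(*d.T); P=P[(r>.037)&(r<.052)]
al=np.degrees(np.arctan2(P[:,1]-.0595,P[:,0]-.5755))
for lo in range(-180,180,30):
    m=(al>lo)&(al<lo+30); print(lo,m.sum(),np.median(P[m,2]).round(4) if m.sum() else '')
```

```text
10.0 [ 0.5298 -0.0288  0.1258] [ 1.7999e+02 -2.0000e-02 -1.1809e+02] [-2.9  0.   1.3] [0.03 1.07 0.13]
10.05 [ 0.5297 -0.0288  0.1258] [ 1.7999e+02 -1.0000e-02 -1.1809e+02] [-3.   0.   0.3] [0.04 1.11 0.11]
-180 34 0.0708
-150 34 0.0708
-120 31 0.0706
-90 33 0.0703
-60 31 0.0719
-30 15 0.0726
0 2 0.068
30 0 
60 1 0.0673
90 2 0.0674
120 17 0.0715
150 37 0.072
```

>>> play_rows --pt "10 0.0004 0.0008 0.0 0" --pt "10 0.0004 0.0008 -0.001 0" --pt "10 0.0004 0.0008 -0.001 0"

```text
clock: 10.35
tool_pos: [0.5294, -0.0286, 0.1268]
orientation: [-180.0, 0.0, -118.1]
force: [-0.2, -0.2, -2.7]
opening: 0.0238
```

```bash
cat > seat.py <<'E'
from cloud import *
def seat(tag,c=(.5755,.0595),ang=-118):
    O=[get_obs()]; s=take('side',tag); O.append(get_obs())
    for o in O: print(o['clock'],o['tool_pos'].round(4),o['orientation'].round(2),o['force'].round(1),o['moment'].round(2),o['opening'].round(4))
    P,uv=cloud(s,.0672,.085,c,.056); d=P[:,:2]-c; r=np.hypot(*d.T); P=P[(r>.037)&(r<.052)]
    d=P[:,:2]-c; al=(np.degrees(np.arctan2(d[:,1],d[:,0]))-ang+180)%360-180
    for lo in range(-105,105,30):
        m=(al>lo)&(al<lo+30); print(lo+15,m.sum(),P[m,2].mean().round(4) if m.sum() else '')
    m=abs(al)<95; a=np.radians(ang);h=np.array([np.cos(a),np.sin(a)]);A=np.c_[(P[:,:2]-c)@h,(P[:,:2]-c)@[-h[1],h[0]],np.ones(len(P))][m]
    print('slope along handle, across, z at mid',np.linalg.lstsq(A,P[m,2],rcond=None)[0].round(4))
    return s
E
python3 -c "
from seat import *
seat('s9')"
```

```text
Traceback (most recent call last):
  File "seat.py", line 4, in seat
    for o in O: print(o['clock'],o['tool_pos'].round(4),o['orientation'].round(2),o['force'].round(1),o['moment'].round(2),o['opening'].round(4))
                                                                                                                           ^^^^^^^^^^^^^^^^^^
AttributeError: 'float' object has no attribute 'round'
```

```bash
sed -i "s/o\['opening'\].round(4)/round(o['opening'],4)/" seat.py; python3 -c "
from seat import *
seat('s9')"
```

```text
10.4 [ 0.5293 -0.0286  0.1267] [-1.7998e+02  2.0000e-02 -1.1809e+02] [-0.   0.4 -3. ] [0.03 0.11 0.04] 0.0237
10.45 [ 0.5292 -0.0286  0.1267] [-1.7999e+02  2.0000e-02 -1.1809e+02] [-0.8 -0.6 -2.6] [-0.02  0.08 -0.03] 0.0238
-90 30 0.0724
-60 34 0.0712
-30 35 0.0713
0 34 0.071
30 35 0.0713
60 30 0.0708
90 32 0.0724
slope along handle, across, z at mid [-0.029   0.0002  0.0722]
```

Run:
```python
from cloud import *
a=np.radians(-118.1);h=np.array([np.cos(a),np.sin(a)]);n=np.array([-h[1],h[0]])
for t,zl in(('s6',.094),('s7',.069),('s8',.067),('s9',.0668)):
    s=load(t); P,uv=cloud(s,zl,zl+.03,(.5755,.0595),.2); q=P[:,:2]-[.5755,.0595]; S=q@h; W=q@n
    r=np.hypot(S,W); m=(r>.038)&(r<.0505)&(S>-.004); A=np.c_[S,W,np.ones(len(S))][m]
    k=np.linalg.lstsq(A,P[m,2],rcond=None)[0]
    out=[(lo,round(float(np.median(P[b,2])),4),int(b.sum())) for lo in np.arange(-.01,.19,.012) for b in[(abs(W)<.008)&(S>lo)&(S<lo+.012)|((lo<.04)&(r>.037)&(r<.051)&(S>lo)&(S<lo+.012))] if b.sum()]
    print(t,k.round(4),m.sum()); print([(round(float(x),3),y,c) for x,y,c in out])
```

```text
s6 [-0.0081 -0.0077  0.1042] 204
[(-0.01, 0.1044, 29), (0.002, 0.1047, 39), (0.014, 0.1038, 38), (0.026, 0.1041, 60), (0.038, 0.1045, 56), (0.05, 0.1041, 19), (0.062, 0.1049, 15), (0.074, 0.1042, 17), (0.086, 0.1083, 21), (0.098, 0.1073, 2)]
s7 [-0.0165 -0.0039  0.0774] 182
[(-0.01, 0.0776, 39), (0.002, 0.0777, 32), (0.014, 0.0762, 41), (0.026, 0.0765, 67), (0.038, 0.0771, 54), (0.05, 0.0767, 19), (0.062, 0.0769, 17), (0.074, 0.0771, 22), (0.086, 0.0808, 15)]
s8 [-0.036  -0.0041  0.0721] 183
[(-0.01, 0.0727, 32), (0.002, 0.072, 32), (0.014, 0.0707, 36), (0.026, 0.0704, 57), (0.038, 0.0707, 60), (0.05, 0.0712, 16), (0.062, 0.0703, 17), (0.074, 0.0714, 24), (0.086, 0.0742, 15), (0.098, 0.0728, 1)]
s9 [-0.0349  0.0001  0.0725] 176
[(-0.01, 0.0722, 35), (0.002, 0.0719, 35), (0.014, 0.0712, 36), (0.026, 0.0709, 59), (0.038, 0.0715, 54), (0.05, 0.0717, 16), (0.062, 0.0719, 21), (0.074, 0.0717, 19), (0.086, 0.0756, 17), (0.098, 0.0752, 1)]
```

>>> play_rows --pt "10 0 0 0.0005 0" --pt "10 0 0 0.001 0" --pt "10 0 0 0.0014 0" --pt "10 0 0 0.0014 0"

```text
clock: 10.85
tool_pos: [0.5292, -0.0287, 0.1255]
orientation: [-180.0, 0.0, -118.1]
force: [-1.0, -0.9, 1.9]
opening: 0.0234
```

```bash
python3 -c "
from seat import *
seat('s10')"
```

```text
10.85 [ 0.5292 -0.0287  0.1255] [-1.7998e+02  1.0000e-02 -1.1808e+02] [-1.  -0.9  1.9] [0.03 0.5  0.07] 0.0234
10.9 [ 0.5292 -0.0287  0.1255] [-1.7998e+02  2.0000e-02 -1.1809e+02] [-2.  -1.   2.4] [-0.02  0.39  0.02] 0.0238
-90 32 0.0716
-60 35 0.0711
-30 35 0.071
0 33 0.0704
30 32 0.0712
60 33 0.0708
90 27 0.0725
slope along handle, across, z at mid [-0.0276  0.002   0.0719]
```

>>> play_rows --pt "10 0.0004 0.0004 0.0002 0" --pt "10 0.0005 0.0005 0.0005 0" --pt "10 0.0005 0.0005 0.0005 0"

```text
clock: 11.2
tool_pos: [0.529, -0.0288, 0.1252]
orientation: [-179.9, 0.1, -118.1]
force: [0.0, 1.1, 5.0]
opening: 0.024
```

```bash
cat > fine.py <<'E'
from cloud import *
def fine(tags,c,ang,zl):
    a=np.radians(ang);h=np.array([np.cos(a),np.sin(a)]);n=np.array([-h[1],h[0]]);L=[]
    for t in tags:
        s=load(t); P,uv=cloud(s,zl,zl+.02,c,.12); q=P[:,:2]-c; L.append(np.c_[q@h,q@n,P[:,2]])
    L=np.vstack(L); S,W,Z=L.T; r=np.hypot(S,W); al=np.degrees(np.arctan2(W,S)); m0=(r>.039)&(r<.049)
    print([(int(b),round(Z[m0&(abs(al-b)<8)].mean()*1e3,2),round(Z[m0&(abs(al-b)<8)].std()*1e3,1),int((m0&(abs(al-b)<8)).sum())) for b in range(-96,97,16)])
    m=(abs(W)<.008)&(S>.056)&(S<.08); print('shank',Z[m].mean()*1e3,m.sum())
E
python3 - <<'E'
from fine import *
for i in range(5): take('side',f'q{i}')
for o in [get_obs()]: print(o['clock'],o['tool_pos'].round(4),o['orientation'].round(2),o['force'].round(1),o['moment'].round(2))
c=np.array([.5752,.0593])
fine(['s6'],np.array([.5746,.0583]),-118.1,.094); fine(['s7'],c,-118.1,.068); fine(['s9'],c,-118.1,.066);fine([f'q{i}' for i in range(5)],c,-118.1,.066)
E
```

```text
11.45 [ 0.529  -0.0287  0.1251] [-1.7994e+02  5.0000e-02 -1.1808e+02] [1.4 0.1 5. ] [ 0.58 -0.64 -0.06]
[(-96, np.float64(104.58), np.float64(1.9), 13), (-80, np.float64(105.11), np.float64(0.8), 13), (-64, np.float64(103.71), np.float64(1.2), 11), (-48, np.float64(104.05), np.float64(1.1), 14), (-32, np.float64(104.06), np.float64(1.2), 14), (-16, np.float64(104.37), np.float64(1.6), 11), (0, np.float64(104.42), np.float64(2.2), 13), (16, np.float64(103.51), np.float64(2.2), 12), (32, np.float64(103.55), np.float64(2.3), 14), (48, np.float64(103.69), np.float64(1.6), 11), (64, np.float64(103.41), np.float64(2.0), 15), (80, np.float64(104.22), np.float64(2.8), 12), (96, np.float64(102.73), np.float64(2.9), 11)]
shank 104.09966630854724 36
[(-96, np.float64(77.45), np.float64(2.4), 12), (-80, np.float64(77.56), np.float64(1.4), 13), (-64, np.float64(76.7), np.float64(1.7), 13), (-48, np.float64(76.96), np.float64(1.2), 14), (-32, np.float64(77.4), np.float64(0.5), 11), (-16, np.float64(76.77), np.float64(1.1), 12), (0, np.float64(77.21), np.float64(1.4), 11), (16, np.float64(76.68), n
[... 836 characters left out ...]
 np.float64(72.48), np.float64(1.8), 11)]
shank 71.54926847147946 35
[(-96, np.float64(71.46), np.float64(2.5), 70), (-80, np.float64(72.61), np.float64(1.7), 56), (-64, np.float64(70.85), np.float64(1.4), 63), (-48, np.float64(70.97), np.float64(1.2), 56), (-32, np.float64(70.94), np.float64(1.3), 54), (-16, np.float64(70.71), np.float64(1.7), 62), (0, np.float64(71.28), np.float64(1.3), 54), (16, np.float64(70.97), np.float64(1.4), 62), (32, np.float64(71.12), np.float64(1.3), 53), (48, np.float64(70.89), np.float64(1.9), 59), (64, np.float64(71.57), np.float64(1.2), 61), (80, np.float64(72.53), np.float64(1.7), 54), (96, np.float64(71.31), np.float64(2.8), 56)]
shank 70.48029483546225 171
```

```bash
cat >> fine.py <<'E'
def med(tags,c,ang,zl):
    a=np.radians(ang);h=np.array([np.cos(a),np.sin(a)]);n=np.array([-h[1],h[0]]);L=[]
    for t in tags:
        s=load(t); P,uv=cloud(s,zl,zl+.01,c,.12); q=P[:,:2]-c; L.append(np.c_[q@h,q@n,P[:,2]])
    S,W,Z=np.vstack(L).T; r=np.hypot(S,W); al=np.degrees(np.arctan2(W,S)); m0=(r>.040)&(r<.048)
    f=lambda m: round(float(np.median(Z[m])*1e3),2)
    print('ends',f(m0&(al<-72)),f(m0&(al>72)),'sides',f(m0&(al<-35)&(al>-70)),f(m0&(al>35)&(al<70)),'back',f(m0&(abs(al)<30)),'shank',f((abs(W)<.008)&(S>.056)&(S<.08)))
E
python3 - <<'E'
from fine import *
c=np.array([.5752,.0593])
med(['s6'],np.array([.5746,.0583]),-118.1,.099); med(['s7'],c,-118.1,.072); med(['s9'],c,-118.1,.0665);med(['s10'],c,-118.1,.066);med([f'q{i}' for i in range(5)],c,-118.1,.066)
E
```

```text
ends 104.98 104.58 sides 103.93 104.37 back 104.63 shank 104.49
ends 77.93 78.45 sides 76.47 76.29 back 76.87 shank 77.06
ends 71.89 70.98 sides 71.17 71.0 back 71.59 shank 71.63
ends 68.77 70.38 sides 70.96 71.04 back 70.77 shank 70.15
ends 71.09 70.88 sides 70.93 71.19 back 71.01 shank 70.5
```

>>> play_rows --pt "10 0 0 0 0.7" --pt "10 0 0 0 -0.7" --pt "10 0.0006 0 0 0" --pt "10 -0.0006 0 0 0" --pt "10 0 0 0 0" --pt "10 0 0 -0.0005 0" --pt "10 0 0 -0.0005 0"

```text
clock: 12.15
tool_pos: [0.5281, -0.0289, 0.125]
orientation: [180.0, -0.0, -118.1]
force: [1.3, 0.2, 1.0]
opening: 0.0241
```

Run:
```python
from fine import *
for i in range(4):
    take('side',f'w{i}')
    o=get_obs(); print(o['clock'],o['tool_pos'].round(4),o['force'].round(1),o['moment'].round(2))
med([f'w{i}' for i in range(4)],np.array([.5752,.0593]),-118.1,.066)
```

```text
12.2 [ 0.5281 -0.0289  0.125 ] [2.  0.7 0.8] [ 0.36 -0.51 -0.02]
12.25 [ 0.5281 -0.0289  0.125 ] [0.8 0.3 0.6] [ 0.36 -0.48 -0.02]
12.3 [ 0.5281 -0.0289  0.125 ] [1.2 1.2 0.8] [ 0.32 -0.47  0.03]
12.35 [ 0.5281 -0.0289  0.125 ] [ 1.1 -0.4  0.6] [ 0.42 -0.45 -0.  ]
ends 71.88 70.98 sides 71.13 71.69 back 71.13 shank 70.44
```

>>> play_rows --pt "10 0.0 -0.0003 -0.0005 0" --pt "10 0.0 -0.0003 -0.001 0" --pt "10 0 -0.0003 -0.001 0" --pt "10 0 -0.0003 -0.001 0"

```text
clock: 12.75
tool_pos: [0.528, -0.0292, 0.1259]
orientation: [179.9, -0.0, -118.1]
force: [-0.3, -0.3, -2.3]
opening: 0.0238
```

Run:
```python
from fine import *
for i in range(5):
    take('side',f'v{i}')
    o=get_obs(); print(o['clock'],o['tool_pos'].round(4),o['force'].round(1),o['moment'].round(2))
med([f'v{i}' for i in range(5)],np.array([.5752,.0593]),-118.1,.066)
fine([f'v{i}' for i in range(5)],np.array([.5752,.0593]),-118.1,.066)
```

```text
12.8 [ 0.5282 -0.0292  0.1259] [ 0.3 -0.7 -1.8] [ 0.    0.08 -0.03]
12.85 [ 0.5283 -0.0292  0.126 ] [ 0.6 -0.9 -2.6] [-0.01  0.09  0.01]
12.9 [ 0.5284 -0.0291  0.1261] [ 0.1  0.  -3. ] [-0.06  0.07 -0.03]
12.95 [ 0.5285 -0.0291  0.1261] [ 0.8  0.1 -2. ] [ 0.02  0.07 -0.05]
13.0 [ 0.5285 -0.0291  0.1262] [-0.4  0.3 -2.6] [-0.02  0.09 -0.  ]
ends 71.78 71.2 sides 71.5 71.7 back 71.8 shank 71.3
[(-96, np.float64(72.15), np.float64(2.6), 57), (-80, np.float64(72.52), np.float64(1.4), 60), (-64, np.float64(71.93), np.float64(1.3), 66), (-48, np.float64(71.41), np.float64(1.6), 55), (-32, np.float64(71.69), np.float64(1.4), 56), (-16, np.float64(71.37), np.float64(1.5), 60), (0, np.float64(71.64), np.float64(1.3), 60), (16, np.float64(71.54), np.float64(1.7), 56), (32, np.float64(71.7), np.float64(1.8), 57), (48, np.float64(71.29), np.float64(1.9), 55), (64, np.float64(71.89), np.float64(1.4), 59), (80, np.float64(72.87), np.float64(1.5), 54), (96, np.float64(72.27), np.float64(2.6), 56)]
shank 71.31215780156154 167
```

>>> play_rows --pt "10 0 0 0.0003 0" --pt "10 0 0 0.0006 0" --pt "10 0 0 0.0006 0" --pt "10 -0.0001 0.0035 0.0006 2" --pt "10 -0.0002 0.007 0.0006 4" --pt "10 -0.001 0.014 0.0006 8" --pt "10 -0.0022 0.0209 0.0006 12" --pt "10 -0.0039 0.0276 0.0006 16" --pt "10 -0.006 0.0343 0.0006 20" --pt "10 -0.006 0.0343 0.0006 20"

```text
clock: 14.0
tool_pos: [0.5009, -0.0074, 0.1258]
orientation: [-180.0, 0.0, -138.1]
force: [0.1, -0.2, -3.0]
opening: 0.0234
```

Run:
```python
from fine import *
for i in range(3):
    take('side',f'x{i}')
    o=get_obs(); print(o['clock'],o['tool_pos'].round(4),o['orientation'].round(2),o['force'].round(1),o['moment'].round(2))
c=np.array([.5752,.0593])
med([f'x{i}' for i in range(3)],c,-138.1,.066)
s=load('x0');P,uv=cloud(s,.0685,.075,c,.078);print(fithead(P,c,-138.1))
u=proj(s,[[.56,.03,.07]])[0].astype(int)
cv2.imwrite('pics/x0a.png',cv2.resize(s['frame'][u[1]-37:u[1]+38,u[0]-50:u[0]+50,::-1],None,fx=8,fy=8,interpolation=cv2.INTER_CUBIC))
```

```text
14.05 [ 0.5011 -0.0075  0.1258] [ 180.     -0.   -137.97] [-0.1 -0.1 -1.9] [-0.13  0.24  0.01]
14.1 [ 0.5011 -0.0076  0.1257] [ 1.7999e+02 -1.0000e-02 -1.3796e+02] [ 0.6  0.2 -1.9] [0.03 0.17 0.07]
14.15 [ 0.5012 -0.0076  0.1257] [ 179.99   -0.   -137.98] [-0.3  0.6 -2.5] [0.04 0.26 0.11]
ends 71.5 71.99 sides 71.55 71.57 back 71.24 shank 71.12
(array([0.57398609, 0.05942741, 0.04479998]), np.float64(0.0004741692222116581), np.float64(-171.062324888937), (np.float64(-165.38182058690333), np.float64(99.45717080902928)), np.float64(-31.770465617502182), 106)
```

View pics/x0a.png

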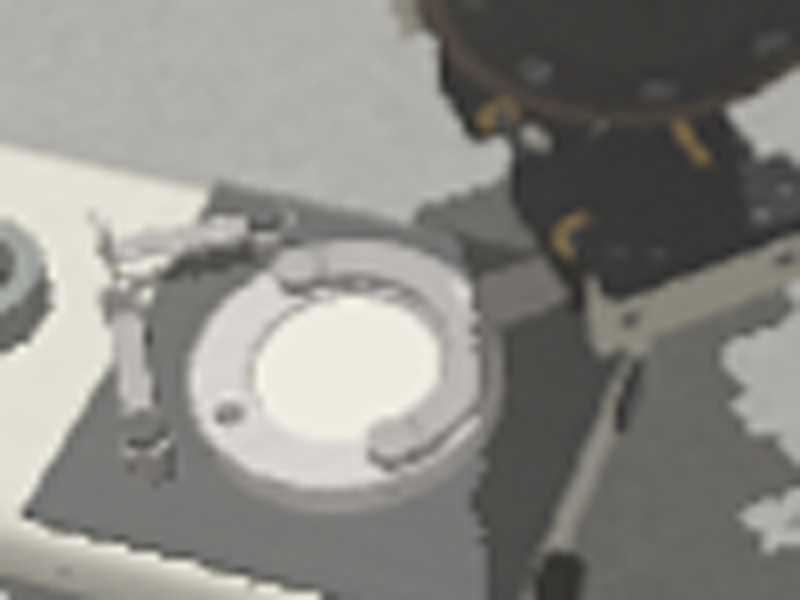

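>>> play_rows --pt "10 -0.0002 0.007 0.0004 4" --pt "10 -0.001 0.014 0.0004 8" --pt "10 -0.0022 0.0209 0.0004 12" --pt "10 -0.0039 0.0276 0.0004 16" --pt "10 -0.006 0.0343 0.0004 20" --pt "10 -0.0087 0.0408 0.0004 24" --pt "10 -0.0117 0.0471 0.0004 28" --pt "10 -0.0152 0.0532 0.0004 32" --pt "10 -0.0192 0.059 0.0004 36" --pt "10 -0.0192 0.059 0.0004 36"

```text
clock: 15.15
tool_pos: [0.4759, 0.0491, 0.1252]
orientation: [-180.0, -0.0, -174.1]
force: [-1.5, -1.4, -0.5]
opening: 0.0236
```

Run:
```python
from fine import *
for i in range(3):
    take('side',f'y{i}')
    o=get_obs(); print(o['clock'],o['tool_pos'].round(4),o['orientation'].round(2),o['force'].round(1),o['moment'].round(2))
c=np.array([.5752,.0593])
med([f'y{i}' for i in range(3)],c,-174.1,.066)
```

```text
15.2 [0.4759 0.0489 0.1252] [-1.7999e+02 -3.0000e-02 -1.7395e+02] [-1.3 -0.3 -0.2] [-0.37  0.5  -0.01]
15.25 [0.476  0.0489 0.1252] [ 1.8000e+02 -2.0000e-02 -1.7394e+02] [-2.2 -0.1 -1. ] [-0.21  0.62 -0.01]
15.3 [0.476  0.0489 0.1252] [ 1.7999e+02 -2.0000e-02 -1.7397e+02] [-2.5 -0.6 -0.7] [-0.09  0.68 -0.06]
ends 71.77 71.91 sides 71.25 71.55 back 71.41 shank nan
  return _methods._mean(a, axis=axis, dtype=dtype,
  ret = ret.dtype.type(ret / rcount)
```

>>> play_rows --pt "10 0 0.0018 0 1" --pt "10 0 0.0035 0 2" --pt "10 -0.0001 0.0052 0 3" --pt "10 -0.0002 0.007 0 4" --pt "10 -0.0004 0.0087 0 5"

```text
clock: 15.8
tool_pos: [0.4753, 0.0578, 0.1252]
orientation: [-180.0, -0.0, -179.2]
force: [-1.8, -2.8, -0.0]
opening: 0.0239
```

>>> play_rows --pt "10 0 0.0018 0 1" --pt "10 0 0.0027 0 1.5"

```text
clock: 16.0
tool_pos: [0.4753, 0.0604, 0.1252]
orientation: [-180.0, -0.0, 179.4]
force: [-1.0, -8.0, -0.2]
opening: 0.0233
```

```bash
cat > hole.py <<'E'
from ring import *
import sys
def go(tag):
  for n in('top','side'):
    s=take(n,tag+n); r,o=measure(s,(0.5755,0.0595)); print(n,r.round(4)); print(o.round(4))
    I=holes(s,(0.5755,0.0595)); cv2.imwrite(f'pics/r_{n}.png',cv2.resize(np.clip(I,0,255).astype(np.uint8),(400,400)))
  cv2.imwrite(f'pics/{tag}r.png',np.hstack([cv2.imread(f'pics/r_{t}.png') for t in('top','side')]))
  o=get_obs(); print(o['clock'],o['tool_pos'].round(4),o['orientation'].round(2),o['force'].round(1),o['moment'].round(2))
go(sys.argv[1])
E
python3 hole.py z0
```

```text
top [0.5875 0.0508 0.0431]
[[ 6.285000e-01  7.870000e-02  8.900000e+01  4.960000e-02  3.420510e+01]
 [ 6.231000e-01  2.380000e-02  1.016000e+03  4.470000e-02 -3.723120e+01]
 [ 6.244000e-01  6.230000e-02  1.360000e+02  3.860000e-02  1.726550e+01]
 [ 5.848000e-01  9.480000e-02  9.100000e+02  4.410000e-02  9.345260e+01]
 [ 5.702000e-01  8.400000e-03  8.000000e+01  4.580000e-02 -1.121198e+02]
 [ 5.479000e-01  6.800000e-02  9.400000e+02  4.320000e-02  1.565533e+02]]
side [0.5742 0.0607 0.0573]
[[ 6.181000e-01  6.060000e-02  5.170000e+02  4.390000e-02 -7.580000e-02]
 [ 5.663000e-01  1.052000e-01  1.145000e+03  4.520000e-02  1.000104e+02]
 [ 5.674000e-01  2.150000e-02  7.760000e+02  3.980000e-02 -9.984040e+01]
 [ 5.360000e-01  8.070000e-02  6.090000e+02  4.310000e-02  1.522758e+02]
 [ 5.417000e-01  3.220000e-02  1.350000e+02  4.320000e-02 -1.386845e+02]]
16.1 [0.4753 0.0603 0.1252] [-1.7996e+02 -3.0000e-02  1.7938e+02] [-2.  -4.6 -0.7] [-1.92  0.67  0.16]
```

View pics/z0r.png

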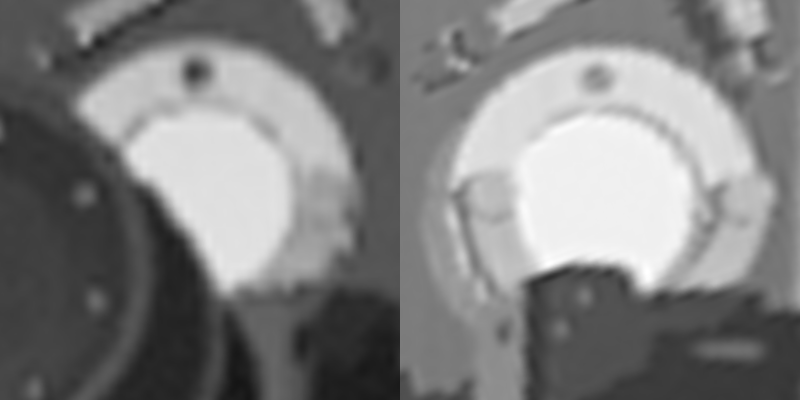

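>>> play_rows --pt "10 0 0.0009 0 0.5" --pt "10 0 0.0018 0 1"

```text
clock: 16.3
tool_pos: [0.4752, 0.0613, 0.1252]
orientation: [-179.9, -0.1, 178.4]
force: [1.0, -13.3, -0.4]
opening: 0.0233
```

>>> play_rows --pt "10 0 0.0009 0 0.5" --pt "10 0 0.0018 0 1"

```text
clock: 16.5
tool_pos: [0.4753, 0.0622, 0.1252]
orientation: [-179.8, -0.1, 177.5]
force: [5.6, -20.7, -0.1]
opening: 0.0238
```

```bash
python3 hole.py z1 | grep -v '^ \[.*e+0[23].*'
```

```text
top [0.5877 0.0513 0.0432]
[[ 6.284000e-01  7.940000e-02  1.120000e+02  4.950000e-02  3.461910e+01]
side [0.5752 0.0601 0.0564]
[[ 6.181000e-01  6.050000e-02  5.000000e+02  4.290000e-02  5.379000e-01]
16.6 [0.4753 0.0621 0.1252] [-1.7978e+02 -7.0000e-02  1.7746e+02] [  2.2 -18.1  -1.3] [-6.49 -1.26  0.76]
```

>>> play_rows --pt "10 0 -0.0018 0 -1" --pt "10 0 -0.0036 0 -2" --pt "10 0 -0.0045 0 -2.5" --pt "10 0 -0.0045 0 -2.5"

```text
clock: 17.0
tool_pos: [0.4754, 0.0597, 0.1253]
orientation: [180.0, 0.0, 179.9]
force: [-1.6, -2.1, -0.1]
opening: 0.0237
```

```bash
python3 hole.py z2 | grep -v '^ \[.*e+0[23].*'
```

```text
top [0.5875 0.0511 0.0431]
[[ 6.287000e-01  7.860000e-02  9.900000e+01  4.950000e-02  3.372900e+01]
side [0.5737 0.0609 0.0577]
[[ 6.180000e-01  6.060000e-02  5.330000e+02  4.430000e-02 -3.194000e-01]
 [ 5.903000e-01  2.720000e-02  8.800000e+01  3.760000e-02 -6.369570e+01]
17.1 [0.4754 0.0598 0.1252] [179.99   0.   179.88] [-2.9 -2.9 -1.2] [-1.03  0.7  -0.14]
```

>>> play_rows --pt "10 0.0004 -0.0008 0 -0.4" --pt "10 0.0004 -0.0008 0 -0.4" --pt "10 0.0004 -0.0008 -0.002 -0.4" --pt "10 0.0004 -0.0008 -0.006 -0.4" --pt "10 0.0004 -0.0008 -0.012 -0.4" --pt "10 0.0004 -0.0008 -0.025 -0.4" --pt "10 0.0004 -0.0008 -0.045 -0.4" --pt "10 0.0004 -0.0008 -0.07 -0.4" --pt "10 0.0004 -0.0008 -0.09 -0.4" --pt "10 0.0004 -0.0008 -0.09 -0.4"

```text
clock: 18.1
tool_pos: [0.4766, 0.0595, 0.2186]
orientation: [179.9, 0.3, -179.7]
force: [1.2, 0.0, -3.1]
opening: 0.0236
```

```bash
python3 -c "
from h import *
plan(.4455,-.326,.2,-161.5)
o=get_obs();print(o['force'],o['moment'],o['opening'])"
```

```text
now [0.4766 0.0595 0.2186] [ 179.85    0.33 -179.66] J [ 3.070e+01  5.600e+00 -2.950e+01  1.000e-01 -5.450e+01 -1.204e+02] t 18.1
[0.0334, -0.3853, 0.0186, -18.1567]
[ 1.18739579  0.03984797 -3.0738978 ] [ 0.01944007 -0.00603834 -0.02443316] 0.023612353126042287
```

>>> play_rows --pt "10 0.002 -0.03 0 -2" --pt "10 0.006 -0.07 0 -4" --pt "10 0.01 -0.115 0 -6" --pt "10 0.014 -0.16 0 -8" --pt "10 0.018 -0.205 0 -10" --pt "10 0.022 -0.25 0 -12" --pt "10 0.026 -0.295 0 -14" --pt "10 0.03 -0.34 0 -16" --pt "10 0.032 -0.37 0 -17.5" --pt "10 0.033 -0.385 0 -18"

```text
clock: 19.1
tool_pos: [0.4433, -0.3287, 0.2141]
orientation: [180.0, -0.1, -161.8]
force: [-0.4, -0.1, -3.0]
opening: 0.0236
```

>>> play_rows --pt "10 0 0 0.04 0" --pt "10 0 0 0.08 0" --pt "10 0 0 0.11 0" --pt "10 0 0 0.125 0" --pt "10 0 0 0.135 0" --pt "10 0 0 0.139 0" --pt "10 0 0 0.139 0"

```text
clock: 19.8
tool_pos: [0.4442, -0.3264, 0.0761]
orientation: [180.0, -0.0, -161.7]
force: [-0.4, 0.1, -2.0]
opening: 0.024
```

Run:
```python
from cloud import *
for k in range(2):
    s=take('side',f'p{k}'); o=get_obs(); print(o['clock'],o['tool_pos'].round(4),o['orientation'].round(2),o['force'].round(1),o['moment'].round(2))
c=np.array([.540,-.294])
a=np.radians(-161.5);h=np.array([np.cos(a),np.sin(a)])
P,uv=cloud(s,.009,.05,c,.09);q=(P[:,:2]-c)@h
for lo in np.arange(-.02,.08,.02):
    m=(q>lo)&(q<lo+.02); print(round(lo,2),m.sum(),np.median(P[m,2]).round(4))
```

```text
19.85 [ 0.4445 -0.3265  0.0767] [-1.7997e+02  3.0000e-02 -1.6168e+02] [ 0.3  0.  -1.5] [-0.03  0.04 -0.01]
19.9 [ 0.4447 -0.3265  0.0771] [-1.7994e+02  7.0000e-02 -1.6168e+02] [-0.1 -0.5 -2.4] [0.   0.02 0.03]
-0.02 14 0.0228
0.0 51 0.0228
0.02 59 0.0223
0.04 47 0.0216
0.06 12 0.0216
```

>>> play_rows --pt "10 0 0 0.003 0" --pt "10 0 0 0.005 0" --pt "10 0 0 0.006 0" --pt "10 0 0 0.0065 0" --pt "10 0 0 0.0065 0"

```text
clock: 20.4
tool_pos: [0.4445, -0.3264, 0.0709]
orientation: [-180.0, 0.0, -161.7]
force: [-1.8, 2.8, 8.1]
opening: 0.0235
```

Run:
```python
from cloud import *
for k in range(2):
    s=take('side',f'pp{k}'); o=get_obs(); print(o['clock'],o['tool_pos'].round(4),o['orientation'].round(2),o['force'].round(1),o['moment'].round(2))
c=np.array([.540,-.294])
a=np.radians(-161.5);h=np.array([np.cos(a),np.sin(a)])
P,uv=cloud(s,.008,.05,c,.09);q=(P[:,:2]-c)@h
for lo in np.arange(-.02,.08,.02):
    m=(q>lo)&(q<lo+.02); print(round(lo,2),m.sum(),np.median(P[m,2]).round(4))
```

```text
20.45 [ 0.4445 -0.3264  0.0709] [-1.7995e+02  4.0000e-02 -1.6166e+02] [-1.9  2.8  8.1] [0.98 0.86 0.03]
20.5 [ 0.4445 -0.3264  0.0709] [-1.7995e+02  5.0000e-02 -1.6166e+02] [-0.8  2.3  8. ] [ 0.98  0.81 -0.03]
-0.02 12 0.0162
0.0 48 0.0161
0.02 59 0.016
0.04 49 0.0154
0.06 15 0.0159
```

Contact with the bench. The spanner reads level, at its resting height. Next I release it gently and retreat.

>>> play_rows --pt "35 0 0 -0.0005 0" --pt "45 0 0 -0.0005 0" --pt "60 0 0 -0.0005 0" --pt "60 0 0 -0.0005 0" --pt "60 0 0 -0.0005 0" --pt "60 0 0 -0.003 0" --pt "60 0 0 -0.02 0" --pt "60 0 0 -0.06 0" --pt "60 0 0 -0.1 0" --pt "60 0 0 -0.15 0"

```text
clock: 21.5
tool_pos: [0.4431, -0.326, 0.2203]
orientation: [179.9, -0.1, -161.7]
force: [1.5, -0.5, -0.4]
opening: 0.0522
```

```bash
python3 -c "
from h import *
plan(.30,-.6,.29,-155)
s=take('side','e1')"
```

```text
now [ 0.4431 -0.326   0.2203] [ 1.799e+02 -1.200e-01 -1.617e+02] J [-15.9  12.3 -20.8  -0.  -57.  -55.7] t 21.5
[0.2219, -0.2152, -0.0697, -6.7027]
```

View pics/e1.png

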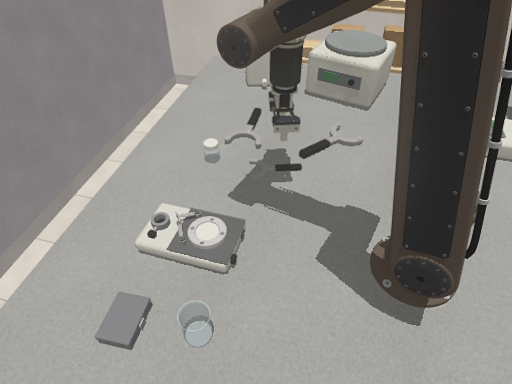

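>>> play_rows --pt "60 0.22 -0.21 -0.07 0" --pt "60 0.22 -0.21 -0.07 0" --pt "60 0.22 -0.21 -0.07 0" --pt "60 0.22 -0.21 -0.07 0" --pt "60 0.22 -0.21 -0.07 0" --pt "60 0.22 -0.21 -0.07 0" --pt "60 0.22 -0.21 -0.07 0" --pt "60 0.22 -0.21 -0.07 0"

```text
clock: 22.35
tool_pos: [0.2997, -0.5965, 0.2896]
orientation: [180.0, -0.0, -161.9]
force: [0.5, 0.9, 0.1]
opening: 0.0529
```

```bash
python3 hole.py f0
python3 - <<'E'
from cloud import *
s=load('f0side');c=np.array([.540,-.294])
a=np.radians(-161.5);h=np.array([np.cos(a),np.sin(a)])
P,uv=cloud(s,.006,.05,c,.19);q=(P[:,:2]-c)@h
for lo in np.arange(-.02,.19,.02):
    m=(q>lo)&(q<lo+.02)&(abs((P[:,:2]-c)@[-h[1],h[0]])<.055); print(round(lo,2),m.sum(),np.median(P[m,2]).round(4))
E
```

```text
top [0.5763 0.0599 0.0543]
[[ 6.20100e-01  6.10000e-02  6.21000e+02  4.38000e-02  1.46790e+00]
 [ 5.78100e-01  1.61000e-02  5.85000e+02  4.39000e-02 -8.76403e+01]
 [ 5.74500e-01  1.03300e-01  6.71000e+02  4.34000e-02  9.24250e+01]
 [ 5.32500e-01  5.81000e-02  6.05000e+02  4.39000e-02 -1.77607e+02]]
side [0.5744 0.06   0.0564]
[[ 6.181000e-01  6.070000e-02  5.590000e+02  4.370000e-02  9.837000e-01]
 [ 5.761000e-01  1.600000e-02  4.820000e+02  4.400000e-02 -8.770480e+01]
 [ 5.734000e-01  1.031000e-01  4.740000e+02  4.310000e-02  9.137670e+01]
 [ 5.308000e-01  5.800000e-02  4.930000e+02  4.360000e-02 -1.773983e+02]]
22.45 [ 0.301  -0.5944  0.2892] [ 179.94    0.   -161.73] [ 0.5 -0.5  0.6] [ 0.05 -0.05 -0.03]
-0.02 13 0.017
0.0 44 0.0162
0.02 60 0.0158
0.04 49 0.0157
0.06 27 0.0155
0.08 35 0.0166
0.1 36 0.0181
0.12 31 0.0174
0.14 41 0.0179
0.16 33 0.0186
0.18 2 0.0119
```

View pics/f0r.png

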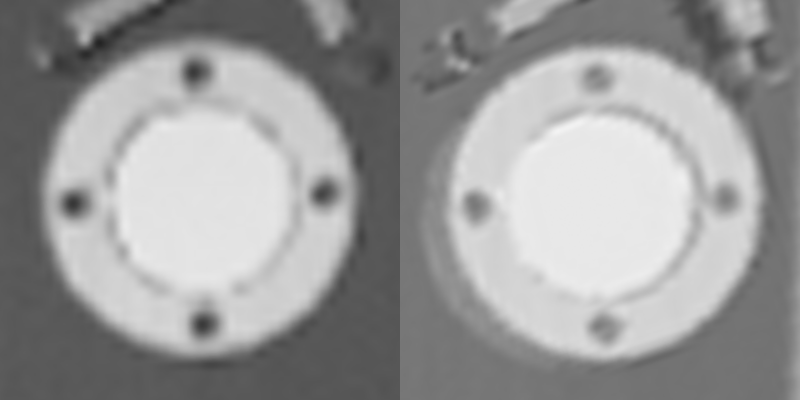

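View pics/f0top.png

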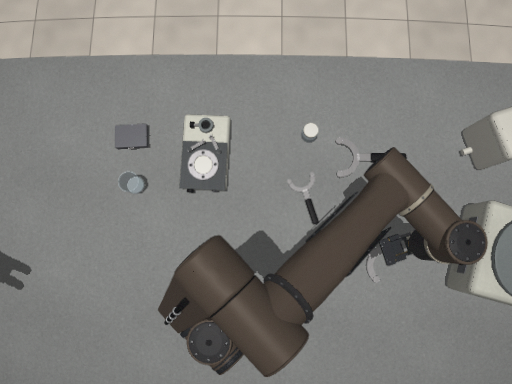

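Run:
```python
from ring import *
for t in('f0top','f0side'):
    s=load(t); I=holes(s,(.722,.055),z=.068); cv2.imwrite(f'pics/k{t}.png',cv2.resize(np.clip(I,0,255).astype(np.uint8),(400,400)))
    # stage plate front edge: rectified at z=.05
    g=cv2.cvtColor(s['frame'],cv2.COLOR_RGB2GRAY).astype(np.float32)
    ys=np.linspace(.0,.12,25); E=[]
    for y in ys:
        xs=np.arange(.63,.70,.0005) ; L=cv2.remap(g,*[a.astype(np.float32).reshape(1,-1) for a in proj(s,np.c_[xs,np.full(len(xs),y),np.full(len(xs),.05)]).T],cv2.INTER_CUBIC)[0]
        d=np.gradient(cv2.GaussianBlur(L.reshape(1,-1),(0,0),3)[0]); E.append(xs[np.argmax(d)])
    E=np.array(E); k=np.polyfit(ys,E,1); r=abs(E-np.polyval(k,ys)); m=r<np.median(r)*2.5; k=np.polyfit(ys[m],E[m],1); print(t,'back plate edge yaw',-np.degrees(np.arctan(k[0])),m.sum(),E.round(3))
cv2.imwrite('pics/k.png',np.hstack([cv2.imread(f'pics/k{t}.png') for t in('f0top','f0side')]))
```

```text
f0top back plate edge yaw -1.7076211108785284 20 [0.661 0.66  0.661 0.664 0.667 0.683 0.685 0.663 0.663 0.663 0.663 0.664
 0.666 0.656 0.652 0.65  0.647 0.644 0.666 0.665 0.665 0.666 0.666 0.666
 0.666]
f0side back plate edge yaw -2.913432312868445 15 [0.64  0.653 0.657 0.659 0.66  0.663 0.679 0.66  0.678 0.675 0.657 0.655
 0.652 0.65  0.662 0.662 0.662 0.663 0.662 0.663 0.663 0.663 0.663 0.664
 0.664]
```

View pics/k.png

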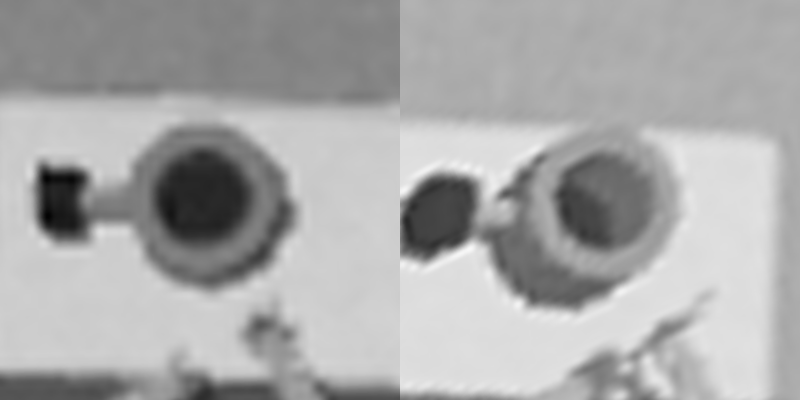

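```bash
python3 -c "
from plant import close_job
print(close_job())"
```

```text
the job is handed in; nothing more can be done
None
```

I did the job and handed it in after about 22.5 s. All final checks passed, except that how deep the spanner pins sat in the ring could not be measured exactly.

**What I did**
- I swung the left clip to the back, off the ring.
- I gripped the smallest of the three spanners and put its pins in two opposite holes.
- I turned the ring about 60° clockwise with the handle at the front, then lifted the spanner out.
- I lowered the spanner onto the bench near where it started until it touched, and only then let go.

**What the last checks showed**
- **Ring at its stop:** the push rose to about 20 N without the ring moving any further. The holes then lay at +2.0° in world axes, against about +1.6° expected from the stand's measured yaw, which is within measurement error.
- **Clips:** both are clear of the ring in both camera views.
- **Spanner:** it lies flat and pins down, with the head top at about 16 mm and the grip top at about 18 mm.
- **Glassware and slide box:** the beaker, jar and slide box look unmoved.

**What is less certain**
- **Pin depth:** the depth readings are only good to about 1 mm. The first press tipped the head up slightly over the ring's rim, so I backed off to light contact. The head then read about 1 mm above its nominal height during the turn, so full seating is confirmed only to that accuracy.
- **Stand yaw:** my separate estimates ranged from -1.7° to -3.2°. For the stop I rely on the force check rather than on the angle.

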